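# Pack the biscuit stamps away in their case

### The job

Take the red scoop off the stamp case and lay it on the steel cooling rack. Then line up all the wooden biscuit stamps that are there in one straight row in the case, lying flat and pushed back square against the rail, each centred on its own white inlaid square, starting with the leftmost square (left as seen from the robot) and leaving no square free between stamps. Last, lower the blue holding bar over the two steel pins until it sits flush on both end blocks, and leave the other things on the counter where they are.

Things in the scene. Friction and masses are not known exactly. Their poses are not given: they have to be found in the camera images.
- case: Stamp case, fixed to the counter: dark wooden base 110 (x) x 300 (y) x 8 mm with a low rail along its back, an end block with a steel pin at each end, and five white inlaid 42 mm squares in a row, 48 mm apart, touching the rail; white ticks before and behind them mark their centre lines. Origin: centre of the underside. x points to the back, away from the robot (yaw within 0.15 rad), y left, z up.
- rail_mid (a point): Middle of the top front edge of the case's rail: 40 mm behind the case's origin, 24 mm above the counter. The rail is 252 mm long, 12 mm thick and rigid; stamps are pushed back against its front face. A seated stamp stands 8 mm higher than the rail, and 53 mm of bare base lie in front of its front face.
- pin_left (a point): Tip of the left (+y) steel pin, 138 mm from the middle of the case: 10 mm thick, rising 22 mm above its end block, the last 6 mm tapered to 4 mm. The end block is 50 (x) x 24 (y) mm, its flat top 36 mm above the counter (4 mm higher than a stamp in the case).
- pin_right (a point): Tip of the right (-y) steel pin of the case, the same.
- bar_seat (a point): The place of the holding bar's origin when it sits flush on both end blocks: midway between the pins, at the height of the end blocks' tops (36 mm above the counter). Axes as the case.
- bar: Loose holding bar, 0.15 to 0.3 kg: blue plate 36 (x) x 300 (y) x 8 mm with a 14 mm hole at y = +138 and -138 mm and on its middle a wooden grip block 14 (x) x 70 (y) mm from z = 8 to 38 mm. Origin: centre of the plate's underside, z up. Either end may go left. It starts flat on the counter at one side, its length pointing roughly away from the robot.
- scoop: Red plastic scoop, about 60 g: open flat-bottomed bowl 70 (x) x 50 (y) x 30 mm from x = +10 to +80 mm; straight handle 16 mm wide (y) from x = -85 to +10 mm, z = 15 to 29 mm. Origin: level with the bowl's underside, 10 mm behind the bowl's rear wall, under the handle. It stands on the bowl's bottom, z up; starts on the case, its length roughly along the row.
- rack_top (a point): Centre of the top surface of the steel wire cooling rack, which is fixed on one side, 260 (x) x 180 (y) mm; wires 5 mm thick running along y every 20 mm, their tops 30 mm above the counter. x along the rack's length, roughly away from the robot, z up.
- cutter: Round steel biscuit cutter ring, 54 mm across, 25 mm high, standing loose in the same line as the stamps. Not to be used. Origin: centre of its underside.
- ramekin1: White ceramic ramekin, 80 mm across, 45 mm high, towards the back left. Leave it alone. Origin: centre of its underside.
- ramekin2: White ceramic ramekin, the same, towards the back right. Leave it alone.
- stamp1: Loose wooden biscuit stamp, a block 42 x 42 x 24 mm (about 35 g) with a round motif on its top face. Origin: centre of its underside; z up; sides along x and y. All stamps are alike; three to five of the five are there. They start flat on the counter in a loose line in front of the case.
- stamp2: Biscuit stamp, like stamp1 (may be absent).
- stamp3: Biscuit stamp, like stamp1 (may be absent).
- stamp4: Biscuit stamp, like stamp1 (may be absent).
- stamp5: Biscuit stamp, like stamp1 (may be absent).
- slot1 (a point): Centre of the inlaid square number 1 counted from the left (+y), on the base's top face (8 mm above the counter); also where the underside's centre of a stamp lies when its back touches the rail. Axes as the case.
- slot2 (a point): Centre of the inlaid square number 2 counted from the left (+y), on the base's top face (8 mm above the counter); also where the underside's centre of a stamp lies when its back touches the rail. Axes as the case.
- slot3 (a point): Centre of the inlaid square number 3 counted from the left (+y), on the base's top face (8 mm above the counter); also where the underside's centre of a stamp lies when its back touches the rail. Axes as the case.
- slot4 (a point): Centre of the inlaid square number 4 counted from the left (+y), on the base's top face (8 mm above the counter); also where the underside's centre of a stamp lies when its back touches the rail. Axes as the case.
- slot5 (a point): Centre of the inlaid square number 5 counted from the left (+y), on the base's top face (8 mm above the counter); also where the underside's centre of a stamp lies when its back touches the rail. Axes as the case.
Mind the look-alikes: they are no part of the job. Leave any pink look-alike of the stamp5 alone.

How it is judged:
By the outcome, as a careful person would: the job done as asked, in the order asked, and still so for the second after the job is handed in, with the robot touching nothing.
Of stamp1, stamp2, stamp3, stamp4, stamp5 only 3 to 5 are there at a start; the rules pass over those that are not, and their reading is None.
At some moment in a run one of stamp1, stamp2, stamp3, stamp4, stamp5, scoop may be knocked a few centimetres aside while the robot is not near it.
Once in a run the grip may slacken for a moment while it holds something.
It also fails if it takes over 210 s, if anything falls off the work surface, if the arm or the gripper's body presses on something with over 40 N, if the wrist force passes 120 N, or if a joint passes its speed limit or range.

### The arm

A 7-joint arm with a two-finger parallel gripper is mounted at the origin on the work surface. World frame = base frame: x ahead of the robot, y to its left, z up, the work surface at z = 0. Lengths are in m, angles in rad, forces in N, time in s.
With the tool pointing down it reaches from about 0.4 to 0.85 m from the base axis. Payload 10.4 kg.
Tool frame: the origin (TCP) lies at the very end of the fingers, on their centre line; the grasp point (between the pads) lies 19 mm behind it; z points along the fingers, y is the line along which they close (so a half turn about z gives the same grasp; the last joint's range is limited). The gripper opens to 87 mm and grips with 3 to 60 N. Pads are 19 mm wide; open, the fingers measure 117 mm over their backs; the gripper's body (75 mm by 190 mm) begins 51 mm behind the grasp point.
Start: joints at [1.209, 0.332, -0.065, 1.46, 0.022, 1.35, -0.088], TCP at [0.208, -0.589, 0.223] pointing down, gripper open.
Joint ranges: [-2.6, 2.6], [-0.5, 2.12], [-1.47, 1.34], [0.16, 2.42], [-1.27, 4.41], [0.06, 2.06], [-2.6, 2.6]. Speed limits (rad/s): [2.22, 2.22, 2.79, 2.79, 3.14, 3.14, 3.14].

### API

Orientations are given as a unit quaternion [x, y, z, w].
In Python, from bench import read_state, cams, workorder gives the robot as it stands.
- The arm moves only by the shell command python3 -m crank 'ROWS' [FORCE]. ROWS is text: rows parted by semicolons, each of 5 numbers parted by spaces: the shift along the tool's x, y, z scaled (see below), then the turn about the tool's z scaled (see below), then the opening, from -1 (shut) to 1 (fully open). In form: dx dy dz yaw jaw; .... A call has 1 to 10 rows; each row shifts and turns the commanded pose from where the row before left it, along the tool's axes as they then stand; what a row does not reach is not made up. The controller multiplies each number of a shift by 200 mm and each number of a turn by 90 degrees. A row lasts 1/10 s, in which the tool goes at most 50 mm and 8.59 degrees, less where a joint would pass 70% of its speed; a pose out of reach is approached as far as the arm can. A call with a number of a shift or a turn outside -1 to 1 is refused whole. A call with a gripper value outside its range is refused whole. The fingers move at their own pace and stop on an object; FORCE is the grip in N (left out, the last holds). Time passes only in rows, so rows that do not move let the fingers close. It gives the time, the measured TCP pose, the force, the opening and the grip force at its end, in the units of the state.
- read_state(): the state, without advancing time (a new reading comes with each control period).
- cams.camera(name): name is "scene" or "top" or "wrist"; returns a dict with "img" (420x560x3 uint8, blue, green, red), "K" (3x3 intrinsics, pixels), "dist" ([k1, k2, p1, p2, k3] as OpenCV has them; the pictures are not rectified), "xyz" and "attitude" of the camera in the world; the wrist camera has in their place "mount" (4x4, takes a point from camera to tool coordinates, whose origin is the TCP and whose axes are the flange's). Camera axes: x right, y down, z forward; pixel columns grow to the right and rows downward; lengths in m; the calibration is good to about 2 mm. A picture is of the moment at which its call begins: read the wrist's pose just before it. There is no depth.
- workorder.close_job(): hands the job in; it is judged then, once.
The state is a dict: "time": time; "joint_positions": joint angles; "joint_vel": joint speeds; "joint_torque": joint torques, N m; "ee_pos": TCP position; "eef_rot": TCP orientation; "ft_force": force on the tool from outside, world axes, zero at the start; "torque": the same for the moment, N m; "width": finger opening in m; "grip_force": force on a finger pad.
Only numpy, scipy, OpenCV 4.12 (cv2) and the standard library are available. Lean on these libraries where they do the work, as an engineer would, in place of code of your own. Each camera call takes 0.05 s, during which the arm holds its last target. There are 200 camera calls.

## Working session

There is one attempt and no reset: what is moved stays moved. The work goes in short steps, Python scripts to look and compute and a shell command to move; the robot and the scene stay as the last step left them, time stands still between calls to the robot, and variables do not carry over. Pictures are saved under pics/ and viewed, at most 14 in all, crops included, and the job is handed in when it is done.

```bash
ls; mkdir -p pics
python3 - <<'E'
from bench import read_state,cams
import cv2
s=read_state();print(s)
for n in("scene","top","wrist"):
    c=cams.camera(n);cv2.imwrite(f"pics/{n}0.png",c["img"]);print(n,{k:v for k,v in c.items() if k!="img"})
E
```

```text
pics
{'time': 0.0, 'joint_positions': array([ 1.20937581,  0.33285867, -0.06470598,  1.46093685,  0.02159692,
        1.34991051, -0.08848112]), 'joint_vel': array([-0.00066788,  0.00057202,  0.00113442, -0.00249087,  0.000294  ,
        0.00054547,  0.00142159]), 'joint_torque': array([-9.97892203e-04, -6.23255181e+01,  2.37148470e-02, -3.89895952e+01,
       -6.15258445e-02,  3.97784798e-02,  1.80192037e-04]), 'ee_pos': array([ 0.20760322, -0.58909997,  0.22176434]), 'eef_rot': array([ 9.85680349e-01,  1.68623090e-01, -1.49779409e-04, -6.92973648e-04]), 'ft_force': array([0.2300967 , 0.73897682, 0.41846233]), 'torque': array([ 0.02787877, -0.02377972, -0.02748629]), 'grip_force': 0.0, 'width': 0.08707699202234806}
scene {'K': array([[485.57404689,   0.        , 278.6291884 ],
       [  0.        , 485.57404689, 214.04111426],
       [  0.        ,   0.        ,   1.        ]]), 'dist': array([-0.08911658,  0.        ,  0.        ,  0.        ,  0.        ]), 'xyz': array([ 1.15700313, -0.26987049,  0.82949716]), 'attitude': array([ 0.78009411,  0.51591221, -0.18660859, -0.30077401]
[... 264 characters left out ...]
96728, 0.01517712, 1.04623582]), 'attitude': array([-0.70345109,  0.70398214, -0.07246729,  0.06568259])}
wrist {'K': array([[372.64493732,   0.        , 281.29927962],
       [  0.        , 372.64493732, 208.21463151],
       [  0.        ,   0.        ,   1.        ]]), 'dist': array([0.01631635, 0.        , 0.        , 0.        , 0.        ]), 'mount': array([[ 1.41158438e-04, -9.59339210e-01, -2.82255664e-01,
         7.73357891e-02],
       [ 9.99999860e-01, -8.29702722e-06,  5.28308552e-04,
         4.02264771e-04],
       [-5.09168992e-04, -2.82255699e-01,  9.59339075e-01,
        -1.62501976e-01],
       [ 0.00000000e+00,  0.00000000e+00,  0.00000000e+00,
         1.00000000e+00]])}
```

View images.

View pics/scene0.png

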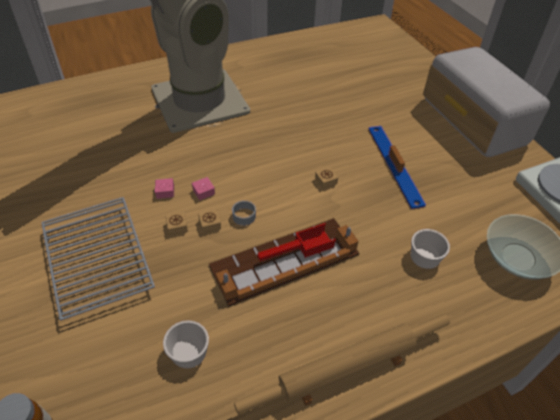

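View pics/top0.png

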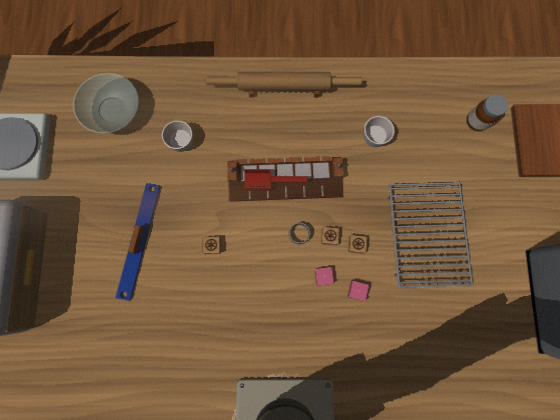

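```bash
cat > H.py <<'E'
import numpy as np, cv2
from scipy.spatial.transform import Rotation as Ro
from bench import read_state, cams
def shot(name, save=None):
    s=read_state(); c=cams.camera(name)
    if name=="wrist":
        R=Ro.from_quat(s["eef_rot"]).as_matrix(); M=c["mount"]
        c["R"]=R@M[:3,:3]; c["t"]=R@M[:3,3]+s["ee_pos"]
    else: c["R"]=Ro.from_quat(c["attitude"]).as_matrix(); c["t"]=c["xyz"]
    if save: cv2.imwrite(f"pics/{save}.png",c["img"])
    return c
def rays(c,px):
    n=cv2.undistortPoints(np.array(px,float).reshape(-1,1,2),c["K"],c["dist"]).reshape(-1,2)
    return np.c_[n,np.ones(len(n))]@c["R"].T
def onz(c,px,z):
    d=rays(c,px); return c["t"]+d*((z-c["t"][2])/d[:,2])[:,None]
def proj(c,P):
    return cv2.projectPoints((np.array(P,float).reshape(-1,3)-c["t"])@c["R"],np.zeros(3),np.zeros(3),c["K"],c["dist"])[0].reshape(-1,2)
def tri(cs,pxs):
    A=np.zeros((3,3));b=np.zeros(3)
    for c,p in zip(cs,pxs):
        d=rays(c,[p])[0];d/=np.linalg.norm(d);Q=np.eye(3)-np.outer(d,d);A+=Q;b+=Q@c["t"]
    return np.linalg.solve(A,b)
def yaw(): # heading of tool x in the world, deg
    X=Ro.from_quat(read_state()["eef_rot"]).as_matrix()[:,0]; return np.degrees(np.arctan2(X[1],X[0]))
def go(p,yw=None):
    s=read_state(); R=Ro.from_quat(s["eef_rot"]).as_matrix()
    d=R.T@(np.array(p)-s["ee_pos"])/.2; y0=yaw()
    t="" if yw is None else "turn first? yaw units %.3f"%(-((yw-y0+90)%180-90)/90)
    a=y0 if yw is None else y0+((yw-y0+90)%180-90); a=np.radians(a)
    X=np.array([[np.cos(a),np.sin(a),0],[np.sin(a),-np.cos(a),0],[0,0,-1]]); d2=X.T@(np.array(p)-s["ee_pos"])/.2
    print("now",s["ee_pos"].round(4),"yaw %.1f"%y0,"units",d.round(3),t,"after turn",d2.round(3))
E
python3 - <<'E'
from H import *
c=shot("top")
for n,p,z in [("stampL",(211,245),.024),("stampM",(330,236),.024),("stampR",(358,244),.024),("cutter",(301,233),.025),("barN",(124,295),.008),("barF",(153,188),.008),("bargrip",(137,239),.038),("pinL",(234,166),.058),("pinR",(338,161),.058),("rackTL",(390,184),.03),("rackTR",(460,184),.03),("rackBR",(471,285),.03),("rackBL",(401,286),.03),("bowl",(258,180),.03),("handleend",(308,179),.035),("caseFL",(229,201),.008),("caseFR",(343,197),.008)]:
    print(n,onz(c,[p],z)[0].round(3))
go([.47,0.0,.30],0)
E
```

```text
stampL [0.435 0.184 0.024]
stampM [ 0.458 -0.117  0.024]
stampR [ 0.437 -0.187  0.024]
cutter [ 0.465 -0.043  0.025]
barN [0.313 0.397 0.008]
barF [0.587 0.343 0.008]
bargrip [0.449 0.365 0.038]
pinL [0.632 0.126 0.058]
pinR [ 0.645 -0.138  0.058]
rackTL [ 0.592 -0.275  0.03 ]
rackTR [ 0.592 -0.455  0.03 ]
rackBR [ 0.336 -0.46   0.03 ]
rackBL [ 0.333 -0.288  0.03 ]
bowl [0.603 0.067 0.03 ]
handleend [ 0.604 -0.062  0.035]
caseFL [0.552 0.143 0.008]
caseFR [ 0.563 -0.156  0.008]
now [ 0.2077 -0.5893  0.2221] yaw 19.4 units [ 2.216 -2.343 -0.388] turn first? yaw units 0.216 after turn [ 1.312 -2.946 -0.39 ]
```

```bash
python3 -m crank '0 0 -0.13 0.072 1; 0 0 -0.13 0.072 1; 0 0 -0.13 0.072 1; 0.122 -0.21 0 0 1; 0.122 -0.21 0 0 1; 0.122 -0.21 0 0 1; 0.122 -0.21 0 0 1; 0.122 -0.21 0 0 1; 0.122 -0.21 0 0 1; 0.122 -0.21 0 0 1'; python3 -m crank '0.122 -0.21 0 0 1; 0.122 -0.21 0 0 1; 0.122 -0.21 0 0 1; 0.122 -0.21 0 0 1; 0.122 -0.21 0 0 1; 0.122 -0.21 0 0 1; 0.122 -0.21 0 0 1; 0 0 0 0 1; 0 0 0 0 1'
python3 - <<'E'
from H import *
go([.55,0,.3],0); print(read_state()["joint_positions"].round(2))
c=shot("wrist","w1"); import pickle; pickle.dump(c,open("w1.pkl","wb"))
E
```

```text
time: 1.2
ee_pos: [0.3792, -0.2937, 0.3006]
eef_rot: [1.0, -0.0, 0.0, 0.0]
ft_force: [-0.2, -0.3, 0.9]
width: 0.0871
grip_force: 0.0
time: 2.1
ee_pos: [0.5497, -0.0005, 0.3001]
eef_rot: [1.0, 0.001, -0.0, -0.0]
ft_force: [0.4, -0.4, 0.2]
width: 0.0868
grip_force: 0.0
now [ 5.497e-01 -5.000e-04  3.001e-01] yaw 0.1 units [ 0.002 -0.003  0.   ] turn first? yaw units 0.001 after turn [ 0.002 -0.003  0.   ]
[ 0.45  0.18 -0.61  1.51  0.1   1.48 -1.73]
```

View pics/w1.png

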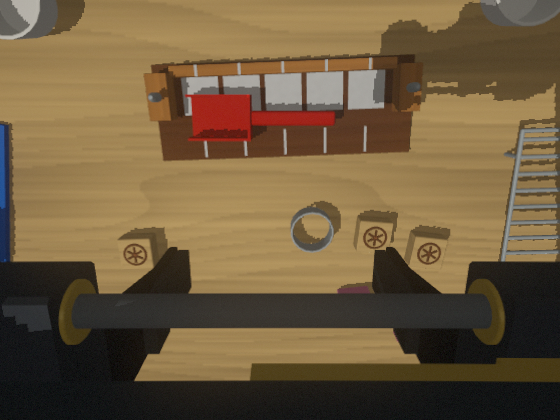

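```bash
python3 -m crank '0 0.03 0 -0.095 1; 0 0.03 0 -0.095 1; 0 0.03 0 -0.095 1; 0 0.03 0 -0.095 1; 0 0.03 0 -0.095 1; 0 0.03 0 -0.095 1; 0 0.03 0 -0.095 1; 0 0.03 0 -0.095 1; 0 0 0 -0.095 1; 0 0 0 -0.095 1'; python3 -m crank '0 0 0 -0.05 1; 0 0 0 0 1; 0 0 0 0 1'
python3 - <<'E'
from H import *
import pickle
c=shot("wrist","w2"); pickle.dump(c,open("w2.pkl","wb"));print(read_state()["joint_positions"].round(2))
E
```

```text
time: 3.15
ee_pos: [0.5717, -0.0431, 0.3005]
eef_rot: [0.733, 0.68, -0.0, 0.0]
ft_force: [0.8, 1.0, -0.3]
width: 0.0874
grip_force: 0.0
time: 3.45
ee_pos: [0.5719, -0.0422, 0.3006]
eef_rot: [0.709, 0.705, -0.0, 0.0]
ft_force: [-0.4, 1.0, -0.6]
width: 0.0869
grip_force: 0.0
[ 0.6   0.27 -0.75  1.44  0.18  1.5  -0.14]
```

View pics/w2.png

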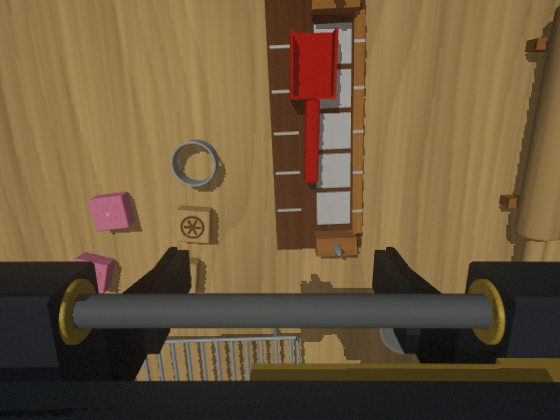

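Run:
```python
from H import *
import pickle
a,b=[pickle.load(open(f"w{i}.pkl","rb")) for i in(1,2)]
for n,p,q in [("hend",(335,118),(311.5,183)),("junction",(251,118),(313,100)),("bowl back right",(251,95),(336,98)),("stampM",(375,237),(192,227)),("cutter rim",(312,230.5),(195.5,162.5))]:
    print(n,tri([a,b],[p,q]).round(4))
for n,c in(("w1",a),("w2",b)):
    h=cv2.cvtColor(c["img"],cv2.COLOR_BGR2HSV); m=(((h[...,0]<6)|(h[...,0]>174))&(h[...,1]>200)&(h[...,2]>60)).astype(np.uint8)
    k=cv2.connectedComponentsWithStats(m); i=1+np.argmax(k[2][1:,4]); ys,xs=np.where(k[1]==i)
    P=onz(c,np.c_[xs,ys],.037); s=(P[:,1]<0.02)
    for y0 in np.arange(-.06,.02,.01):
        q=P[abs(P[:,1]-y0)<.002]
        if len(q):print(n,round(y0,3),q[:,0].min().round(4),q[:,0].max().round(4))
    print("ymin",P[:,1].min().round(4))
```

```text
hend [ 0.6066 -0.0599  0.0402]
junction [0.6065 0.0325 0.0416]
bowl back right [0.6312 0.0333 0.0378]
stampM [ 0.4594 -0.1196  0.0211]
cutter rim [ 0.4696 -0.0387  0.0239]
w1 -0.06 0.6009 0.6127
w1 -0.05 0.5987 0.6138
w1 -0.04 0.5998 0.6127
w1 -0.03 0.5997 0.6137
w1 -0.02 0.5997 0.6127
w1 -0.01 0.5986 0.6127
w1 0.0 0.5986 0.6137
w1 0.01 0.5997 0.6137
ymin -0.0594
w2 -0.06 0.6006 0.6099
w2 -0.05 0.5981 0.6121
w2 -0.04 0.5992 0.6119
w2 -0.03 0.599 0.6128
w2 -0.02 0.5989 0.6126
w2 -0.01 0.5988 0.6124
w2 0.0 0.5986 0.6122
w2 0.01 0.5985 0.613
ymin -0.0591
```

```bash
python3 -m crank '0.1 0.057 0.2 0 -0.08; 0.1 0.057 0.2 0 -0.08; 0.1 0.057 0.2 0 -0.08; 0 0 0.2 0 -0.08; 0 0 0.2 0 -0.08; 0 0 0 0 -0.08; 0 0 0 0 -0.08' 20
python3 - <<'E'
from H import *
go([.606,.018,.018],90)
E
```

```text
time: 4.2
ee_pos: [0.6065, 0.0189, 0.1014]
eef_rot: [0.708, 0.706, -0.0, -0.0]
ft_force: [-0.2, 0.8, 1.6]
width: 0.0424
grip_force: 0.0
now [0.6065 0.0189 0.1014] yaw 89.9 units [-0.004 -0.002  0.417] turn first? yaw units -0.001 after turn [-0.004 -0.003  0.417]
```

```bash
python3 -m crank '0 0 0.14 0 -0.08; 0 0 0.14 0 -0.08; 0 0 0.137 0 -0.08; 0 0 0 0 -0.08; 0 0 0 0 -1; 0 0 0 0 -1; 0 0 0 0 -1; 0 0 0 0 -1;0 0 0 0 -1; 0 0 0 0 -1' 25; python3 -m crank '0 0 -0.1 0 -1; 0 0 -0.2 0 -1; 0 0 -0.2 0 -1; 0 0 -0.2 0 -1; 0 0 0 0 -1; 0 0 0 0 -1'
python3 - <<'E'
from H import *
go([.47,-.37,.16],0); shot("scene","s1")
c=shot("top")
print([onz(c,[p],.03)[0].round(3) for p in [(390,184),(460,184),(471,286),(401,286)]])
E
```

```text
time: 5.2
ee_pos: [0.6071, 0.019, 0.0183]
eef_rot: [0.707, 0.707, 0.0, 0.001]
ft_force: [-0.7, -1.5, 7.0]
width: 0.0155
grip_force: 25.0
time: 5.8
ee_pos: [0.6068, 0.019, 0.1579]
eef_rot: [0.707, 0.707, 0.0, 0.001]
ft_force: [0.2, 0.5, -0.8]
width: 0.0158
grip_force: 25.0
now [0.6068 0.019  0.1579] yaw 90.0 units [-1.946 -0.683 -0.01 ] turn first? yaw units 1.000 after turn [-0.684  1.945 -0.01 ]
[array([ 0.592, -0.275,  0.03 ]), array([ 0.592, -0.455,  0.03 ]), array([ 0.334, -0.459,  0.03 ]), array([ 0.333, -0.288,  0.03 ])]
```

```bash
python3 -m crank '-0.195 -0.078 0 0 -1; -0.195 -0.078 0 0 -1; -0.195 -0.078 0 0 -1; -0.195 -0.078 0 0 -1; -0.195 -0.078 0 0 -1; -0.195 -0.078 0 0 -1; -0.195 -0.078 0 0 -1; -0.195 -0.078 0 0 -1; -0.195 -0.078 0 0 -1; -0.195 -0.078 0 0 -1'; python3 -m crank '0 0 0 0.09 -1; 0 0 0 0.09 -1; 0 0 0 0.09 -1; 0 0 0 0.09 -1; 0 0 0 0.09 -1; 0 0 0 0.09 -1; 0 0 0 0.09 -1; 0 0 0 0.09 -1; 0 0 0 0.09 -1; 0 0 0 0.09 -1';python3 -m crank '0 0 0 0.09 -1; 0 0 0 0 -1; 0 0 0 0 -1'
python3 - <<'E'
from H import *
go([.45,-.37,.045],0); shot("wrist","w3"); print(read_state()["joint_positions"].round(2))
E
```

```text
time: 6.9
ee_pos: [0.4486, -0.372, 0.1556]
eef_rot: [0.707, 0.707, -0.0, -0.001]
ft_force: [1.3, -0.1, -0.2]
width: 0.0153
grip_force: 25.0
time: 7.9
ee_pos: [0.4494, -0.3703, 0.1554]
eef_rot: [0.997, 0.075, -0.001, -0.001]
ft_force: [-0.4, 0.6, -0.0]
width: 0.0158
grip_force: 25.0
time: 8.2
ee_pos: [0.4498, -0.3704, 0.1561]
eef_rot: [1.0, 0.01, -0.001, -0.001]
ft_force: [-0.3, 0.5, -0.5]
width: 0.016
grip_force: 25.0
now [ 0.4498 -0.3704  0.1561] yaw 1.1 units [ 0.002 -0.002  0.555] turn first? yaw units 0.012 after turn [ 0.001 -0.002  0.555]
[ 0.91  0.31 -0.36  1.65  0.11  1.21 -1.03]
```

View pics/w3.png

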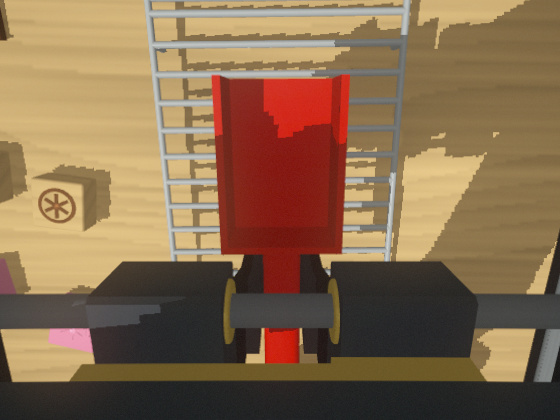

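```bash
python3 -m crank '0 0 0.14 0 -1; 0 0 0.14 0 -1; 0 0 0.14 0 -1; 0 0 0.1 0 -1; 0 0 0.04 0 -1; 0 0 0 0 -1; 0 0 0 0 -1'; python3 -m crank '0 0 0.01 0 -1; 0 0 0.01 0 -1; 0 0 0 0 -1; 0 0 0 0 -1'
```

```text
time: 8.95
ee_pos: [0.4507, -0.3712, 0.0461]
eef_rot: [1.0, 0.008, 0.001, 0.0]
ft_force: [1.2, -0.1, 0.0]
width: 0.0156
grip_force: 25.0
time: 9.35
ee_pos: [0.4503, -0.3709, 0.0414]
eef_rot: [1.0, 0.008, 0.0, 0.0]
ft_force: [-0.3, -0.8, -1.4]
width: 0.0157
grip_force: 25.0
```

```bash
python3 -m crank '0 0 0.007 0 -1; 0 0 0 0 -1; 0 0 0 0 -1'; python3 -m crank '0 0 0 0 -0.5; 0 0 0 0 -0.3; 0 0 0 0 -0.1; 0 0 0 0 -0.1; 0 0 -0.05 0 -0.1; 0 0 -0.15 0 0; 0 0 -0.25 0 0; 0 0 -0.25 0 0; 0 0 -0.25 0 1; 0 0 -0.2 0 1'
python3 - <<'E'
from H import *
s=shot("scene","s2");t=shot("top","t2");cv2.imwrite("pics/st2.png",np.hstack([s["img"][150:350,:380],t["img"][120:320,180:500]]))
import pickle;pickle.dump((s,t),open("st2.pkl","wb"))
go([.50,-.06,.3],90)
E
```

```text
time: 9.65
ee_pos: [0.4503, -0.371, 0.0402]
eef_rot: [1.0, 0.008, 0.0, 0.0]
ft_force: [-1.8, -0.1, 4.7]
width: 0.0159
grip_force: 25.0
time: 10.65
ee_pos: [0.4505, -0.3707, 0.2741]
eef_rot: [1.0, 0.008, 0.001, 0.001]
ft_force: [0.5, 0.1, 0.6]
width: 0.0525
grip_force: 0.0
now [ 0.4523 -0.3719  0.2771] yaw 0.9 units [ 0.263 -1.555 -0.123] turn first? yaw units -0.990 after turn [ 1.559  0.239 -0.114]
```

View pics/st2.png

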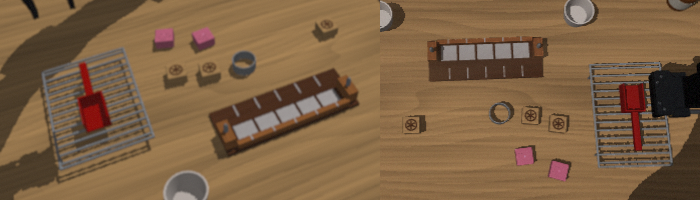

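```bash
python3 -m crank '0.06 -0.2 -0.014 0 1; 0.06 -0.2 -0.014 0 1; 0.06 -0.2 -0.014 0 1; 0.06 -0.2 -0.014 0 1; 0.06 -0.2 -0.014 0 1; 0.06 -0.2 -0.014 0 1; 0.06 -0.2 -0.014 0 1; 0.06 -0.2 -0.014 0 1; 0 0 0 0.01 1; 0 0 0 0 1'
python3 - <<'E'
from H import *
import pickle
c=shot("wrist","w4");pickle.dump(c,open("w4.pkl","wb"));go([.55,-.03,.3],0)
g=cv2.cvtColor(c["img"],cv2.COLOR_BGR2HSV);m=((g[...,1]<70)&(g[...,2]>110)).astype(np.uint8);m[180:]=0
n,l,st,ce=cv2.connectedComponentsWithStats(m)
print([(list(st[i]),ce[i].round(1)) for i in range(1,n) if st[i,4]>40])
cr=c["img"]
cv2.imwrite("pics/w4c.png",np.vstack([cv2.resize(cr[40:170,130:450],(800,325)),cv2.resize(cr[190:290,100:500],(800,200))]))
E
```

```text
time: 11.75
ee_pos: [0.5413, -0.0484, 0.2923]
eef_rot: [1.0, 0.001, 0.0, 0.0]
ft_force: [-0.2, -1.2, -1.3]
width: 0.0869
grip_force: 0.0
now [ 0.5411 -0.0499  0.2922] yaw -0.0 units [ 0.044 -0.1   -0.039] turn first? yaw units -0.000 after turn [ 0.044 -0.1   -0.039]
[([np.int32(442), np.int32(0), np.int32(29), np.int32(15), np.int32(236)], array([454.9,   5.2])), ([np.int32(468), np.int32(0), np.int32(31), np.int32(5), np.int32(123)], array([483.8,   1.7])), ([np.int32(263), np.int32(50), np.int32(40), np.int32(54), np.int32(1553)], array([282.8,  82.2])), ([np.int32(221), np.int32(52), np.int32(40), np.int32(54), np.int32(1561)], array([240.5,  84. ])), ([np.int32(307), np.int32(61), np.int32(38), np.int32(41), np.int32(1510)], array([325.4,  81. ])), ([np.int32(178), np.int32(66), np.int32(41), np.int32(41), np.int32(1515)], array([198.5,  86.2])), ([np.int32(141), np.int32(68), np.int32(37), np.int32(41), np.int32(1313)], array([158.8,  88.1])), ([np.int32(324), np.int32(119), np.int32(4), np.int32(27), np.int32(97)], array([325.6, 131.3])), ([np.int32(283), np.int32(120), np.int32(4), np.int32(27), np.int32(88)], array([284.6, 133. ])), ([np.int32(475), np.int32(120), np.int32(72), np.int32(60), np.int32(1208)], array([506.4, 144.7])), ([np.int32(242), np.int32(122), np.int32(5), np.int32(27), np.int32(91)], array([243.9, 134.9])), ([np.int32(160), np.int32(125), np.int32(6), np.int32(27), np.int32(92)], array([162.6, 137.7])), ([np.int32(201), np.int32(124), np.int32(6), np.int32(26), np.int32(88)], array([203.2, 136.2]))]
```

View pics/w4c.png

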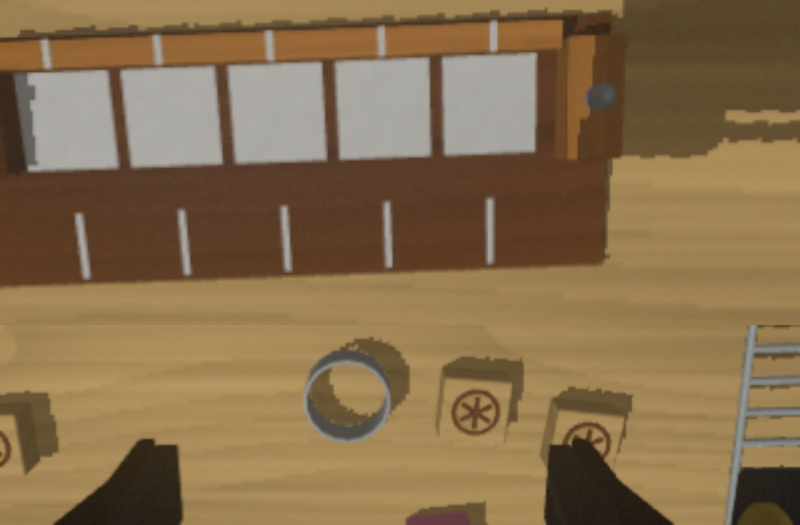

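```bash
cat > look.py <<'E'
from H import *
import sys,pickle
c=shot("wrist");pickle.dump(c,open(sys.argv[1]+".pkl","wb"));print(read_state()["ee_pos"].round(4),yaw().round(2))
E
python3 -m crank '0 0 0 -0.09 1; 0 0 0 -0.09 1; 0 0 0 -0.09 1; 0 0 0 -0.09 1; 0 0 0 -0.09 1; 0 0 0 -0.09 1; 0 0 0 -0.09 1; 0 0 0 -0.09 1; 0 0 0 -0.09 1; 0 0 0 -0.09 1' | head -2; python3 -m crank '0 0 0 -0.09 1; 0 0 0 -0.01 1; -0.139 -0.087 0.143 0 1; -0.139 -0.087 0.143 0 1; -0.139 -0.087 0.143 0 1; -0.139 -0.087 0.143 0 1; -0.139 -0.087 0.143 0 1; -0.139 -0.087 0.143 0 1; 0 0 0 0 1; 0 0 0 0 1'|head -2; python3 look.py R
python3 -m crank '0.17 0.055 0 0 1; 0.17 0.055 0 0 1; 0 0 0 0 1; 0 0 0 0 1' |head -2; python3 look.py M
python3 -m crank '0.2164 -0.017 0 0 1; 0.2164 -0.017 0 0 1; 0.2164 -0.017 0 0 1; 0.2164 -0.017 0 0 1; 0.2164 -0.017 0 0 1; 0.2164 -0.017 0 0 1; 0.2164 -0.017 0 0 1; 0 0 0 0 1; 0 0 0 0 1' |head -2; python3 look.py L
cat > casefit.py <<'E'
from H import *
import pickle,sys
from scipy.optimize import least_squares
def fit(c,white=None,n_expect=5):
    g=cv2.cvtColor(c["img"],cv2.COLOR_BGR2HSV);m=((g[...,1]<75)&(g[...,2]>100)).astype(np.uint8)
    m=cv2.morphologyEx(m,cv2.MORPH_OPEN,np.ones((9,9)))
    n,l,st,ce=cv2.connectedComponentsWithStats(m)
    P=[];
    for i in range(1,n):
        q=onz(c,[ce[i]],.008)[0]
        if 200<st[i,4] and abs(q[0]-.633)<.03 and abs(q[1])<.14: P.append((q,st[i]))
    return P
E
python3 - <<'E'
from casefit import *
c=pickle.load(open("w4.pkl","rb"))
P=fit(c)
for q,s in P: print(q.round(4),s)
q=np.array(sorted([p[0][:2] for p in P],key=lambda a:-a[1]))
ys=np.array([96,48,0,-48,-96])/1e3
f=lambda v: (v[:2]+np.c_[.019*np.cos(v[2])-ys*np.sin(v[2]),.019*np.sin(v[2])+ys*np.cos(v[2])]-q)[1:].ravel()
r=least_squares(f,[.61,0,0]);print(r.x.round(4),np.degrees(r.x[2]),(r.fun*1e3).round(2))
tk=[(162.6,137.7),(203.2,136.2),(243.9,134.9),(284.6,133.),(325.6,131.3)]
t=onz(c,tk,.008);print("ticks in case frame",((t[:,:2]-r.x[:2])@np.array([[np.cos(r.x[2]),-np.sin(r.x[2])],[np.sin(r.x[2]),np.cos(r.x[2])]])).round(4).tolist())
np.save("case.npy",r.x)
im=[]
for n in "LMR":
    d=pickle.load(open(n+".pkl","rb"));im.append(cv2.resize(d["img"][120:220,230:330],(266,266),interpolation=cv2.INTER_CUBIC))
cv2.imwrite("pics/stamps.png",np.hstack(im))
E
```

```text
time: 12.8
ee_pos: [0.541, -0.0514, 0.292]
time: 13.8
ee_pos: [0.4359, -0.2172, 0.1202]
[ 0.4371 -0.2164  0.121 ] 89.79
time: 14.25
ee_pos: [0.46, -0.147, 0.1215]
[ 0.4595 -0.1481  0.1213] 89.99
time: 15.2
ee_pos: [0.4355, 0.155, 0.1208]
[0.4357 0.1539 0.1206] 89.9
[ 0.6377 -0.0991  0.008 ] [ 307   61   38   41 1518]
[ 0.6358 -0.0506  0.008 ] [ 264   63   38   41 1511]
[ 0.6337 -0.0027  0.008 ] [ 221   65   40   41 1524]
[0.6319 0.0451 0.008 ] [ 179   66   40   41 1517]
[0.6297 0.09   0.008 ] [ 143   68   34   41 1291]
[ 0.6148 -0.0036  0.0407] 2.3324529566768613 [-0.07 -0.02  0.14 -0.1  -0.04 -0.18 -0.03  0.3 ]
ticks in case frame [[-0.0369, 0.0963], [-0.0369, 0.0482], [-0.0372, 0.0001], [-0.0369, -0.0479], [-0.0368, -0.0963]]
```

View pics/stamps.png

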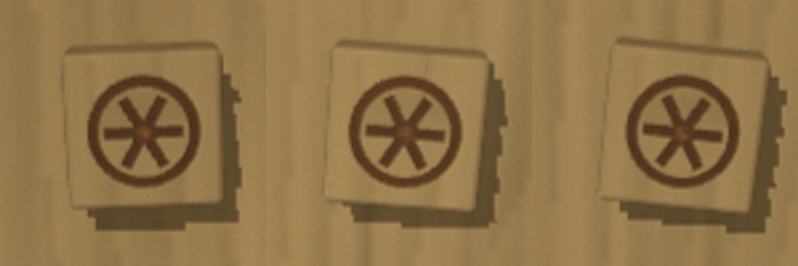

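```bash
cat > st.py <<'E'
from H import *
import pickle
def motif(c,box):
    x0,y0,x1,y1=box; g=cv2.cvtColor(c["img"],cv2.COLOR_BGR2GRAY)[y0:y1,x0:x1]
    h=cv2.cvtColor(c["img"],cv2.COLOR_BGR2HSV)[y0:y1,x0:x1]
    m=((h[...,2]<125)&(h[...,0]<14)&(h[...,1]>90)).astype(np.uint8)
    n,l,s,ce=cv2.connectedComponentsWithStats(cv2.dilate(m,np.ones((3,3)))); i=1+np.argmax(s[1:,4])
    b=s[i]; return (x0+b[0]+(b[2]-1)/2,y0+b[1]+(b[3]-1)/2),b
E
python3 - <<'E'
from st import *
P={}
for n in "LMR":
    c=pickle.load(open(n+".pkl","rb")); p,b=motif(c,(230,120,330,220)); P[n]=onz(c,[p],.024)[0]; print(n,p,b,P[n].round(4))
go([*P["L"][:2],.006],93)
cp=np.load("case.npy");R=lambda a:np.array([[np.cos(a),-np.sin(a)],[np.sin(a),np.cos(a)]])
for i,y in enumerate([.096,.048,0]):
    for x in (-.005,-.051,-.017): print(i+1,x,(cp[:2]+R(cp[2])@[x,y]).round(4))
E
```

```text
L (np.float64(283.0), np.float64(168.5)) [ 32  28  43  42 834] [0.4368 0.1848 0.024 ]
M (np.float64(282.0), np.float64(169.0)) [ 31  28  43  43 788] [ 0.4606 -0.1178  0.024 ]
R (np.float64(286.0), np.float64(169.0)) [ 35  28  43  43 806] [ 0.4394 -0.1876  0.024 ]
now [0.4357 0.1539 0.1206] yaw 89.9 units [0.155 0.005 0.573] turn first? yaw units -0.034 after turn [0.154 0.014 0.573]
1 -0.005 [0.6059 0.0921]
1 -0.051 [0.56   0.0902]
1 -0.017 [0.5939 0.0916]
2 -0.005 [0.6079 0.0441]
2 -0.051 [0.5619 0.0423]
2 -0.017 [0.5959 0.0436]
3 -0.005 [ 0.6098 -0.0038]
3 -0.051 [ 0.5639 -0.0057]
3 -0.017 [ 0.5978 -0.0043]
```

```bash
python3 -m crank '0 0 0 -0.034 0.5; 0.077 0.007 0.05 0 0.5; 0.077 0.007 0.1 0 0.5; 0 0 0.15 0 0.5; 0 0 0.15 0 0.5; 0 0 0.12 0 0.5; 0 0 0 0 0.5; 0 0 0 0 -1; 0 0 0 0 -1; 0 0 0 0 -1' 20; python3 -m crank '0 0 0 0 -1; 0 0 0 0 -1; 0 0 -0.1 0 -1; 0 0 -0.2 0 -1; 0 0 -0.2 0 -1; 0 0 0 0 -1; 0 0 0 0 -1'
python3 - <<'E'
from H import *
go([.6059,.0921,.045],92.33)
E
```

```text
time: 16.25
ee_pos: [0.4375, 0.1856, 0.0078]
eef_rot: [0.688, 0.725, 0.001, 0.001]
ft_force: [0.7, 0.1, 0.0]
width: 0.049
grip_force: 0.0
time: 16.95
ee_pos: [0.437, 0.1856, 0.1074]
eef_rot: [0.688, 0.725, 0.001, 0.001]
ft_force: [-1.2, -0.8, -0.8]
width: 0.0417
grip_force: 20.0
now [0.437  0.1856 0.1074] yaw 93.0 units [-0.511  0.818  0.314] turn first? yaw units 0.008 after turn [-0.501  0.825  0.312]
```

```bash
python3 -m crank '0 0 0 0.008 -1; -0.1 0.165 0 0 -1; -0.1 0.165 0 0 -1; -0.1 0.165 0 0 -1; -0.1 0.165 0 0 -1; -0.1 0.165 0.02 0 -1; 0 0 0.145 0 -1; 0 0 0.145 0 -1; 0 0 0 0 -1; 0 0 0 0 -1'
python3 - <<'E'
from H import *
go([.6059,.0921,.0163],92.33); print(read_state()["width"])
E
```

```text
time: 17.95
ee_pos: [0.6045, 0.0928, 0.044]
eef_rot: [0.693, 0.721, -0.001, -0.001]
ft_force: [-0.2, 0.3, 0.2]
width: 0.0417
grip_force: 20.0
now [0.6045 0.0928 0.044 ] yaw 92.3 units [-0.004  0.007  0.138] turn first? yaw units 0.000 after turn [-0.004  0.007  0.138]
0.041717885277097265
```

```bash
python3 -m crank '-0.004 0.007 0.07 0 -1; 0 0 0.067 0 -1; 0 0 0 0 -1; 0 0 0 0 -1'; python3 -m crank '0 0 0 0 0.2; 0 0 0 0 0.2; 0 0 0 0 0.2; 0 0 -0.1 0 0.2; 0 0 -0.15 0 0.2; 0 -0.23 0 0 -1; 0 0 0 0 -1; 0 0 0 0 -1; 0 0 0 0 -1; 0 0 0 0 -1'
python3 - <<'E'
from H import *
print(read_state()["width"]);go([.560,.0902,.0125],92.33);
E
```

```text
time: 18.35
ee_pos: [0.6065, 0.0917, 0.017]
eef_rot: [0.693, 0.721, -0.0, -0.0]
ft_force: [0.7, 0.2, -0.2]
width: 0.0414
grip_force: 20.0
time: 19.35
ee_pos: [0.5616, 0.0898, 0.0673]
eef_rot: [0.693, 0.721, 0.0, 0.0]
ft_force: [0.3, 1.2, 0.7]
width: 0.02
grip_force: 0.0
0.020003291157569644
now [0.5616 0.0898 0.0673] yaw 92.3 units [ 0.002 -0.008  0.274] turn first? yaw units -0.001 after turn [ 0.002 -0.008  0.274]
```

```bash
python3 -m crank '0.002 -0.008 0 0 -1; 0 0 0.09 0 -1; 0 0 0.09 0 -1; 0 0 0.09 0 -1; 0 0 0 0 -1; 0 0 0 0 -1'; python3 -m crank '0 0.04 0 0 -1; 0 0.04 0 0 -1; 0 0.04 0 0 -1; 0 0.03 0 0 -1; 0 0 0 0 -1'; python3 -m crank '0 0.01 0 0 -1; 0 0.005 0 0 -1;0 0.005 0 0 -1; 0 0 0 0 -1'; python3 -m crank '0 0.005 0 0 -1; 0 0 0 0 -1'
```

```text
time: 19.95
ee_pos: [0.5589, 0.0904, 0.0127]
eef_rot: [0.693, 0.721, -0.0, -0.0]
ft_force: [0.0, 0.5, 0.1]
width: -0.0
grip_force: 0.0
time: 20.45
ee_pos: [0.5902, 0.0915, 0.0133]
eef_rot: [0.693, 0.721, 0.0, 0.0]
ft_force: [-0.3, 0.4, -0.5]
width: 0.0005
grip_force: 0.0
time: 20.85
ee_pos: [0.5932, 0.0915, 0.0132]
eef_rot: [0.693, 0.721, -0.0, 0.0]
ft_force: [0.7, -0.4, 0.3]
width: 0.0002
grip_force: 0.0
time: 21.05
ee_pos: [0.5942, 0.0916, 0.0132]
eef_rot: [0.693, 0.721, -0.0, 0.0]
ft_force: [-0.1, 0.2, -0.3]
width: 0.0005
grip_force: 0.0
```

```bash
for i in 1; do python3 -m crank '0 0.005 0 0 -1; 0 0 0 0 -1'|grep -E 'ee_pos|ft'; done; python3 -m crank '0 0.005 0 0 -1; 0 0 0 0 -1'|grep -E 'ee_pos|ft'
python3 - <<'E'
from H import *
c=shot("wrist"); cv2.imwrite("pics/p1.png",c["img"]); go([.5939,.0916,.013])
E
```

```text
ee_pos: [0.5953, 0.0916, 0.0132]
ft_force: [-0.3, 1.0, 0.4]
ee_pos: [0.5963, 0.0916, 0.0132]
ft_force: [-0.1, 0.5, 0.2]
now [0.5962 0.0916 0.0131] yaw 92.3 units [ 0.    -0.012  0.001]  after turn [ 0.    -0.012  0.001]
```

View pics/p1.png

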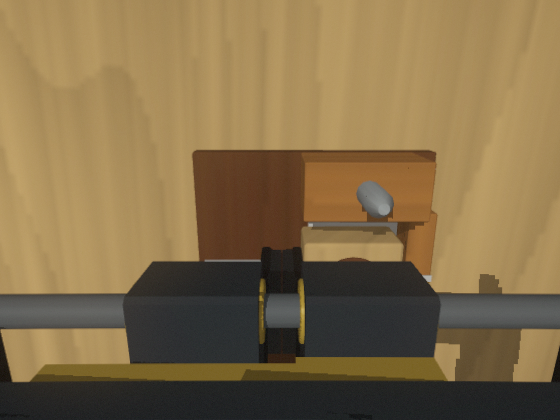

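```bash
python3 -m crank '0 0.005 0 0 -1; 0 0.005 0 0 -1; 0 0 0 0 -1'|grep -E 'ee_pos|ft';  python3 -m crank '0 0.005 0 0 -1; 0 0 0 0 -1'|grep -E 'ee_pos|ft';python3 -m crank '0 0.005 0 0 -1; 0 0 0 0 -1'|grep -E 'ee_pos|ft'; python3 -m crank '0 0.005 0 0 -1; 0 0 0 0 -1'|grep -E 'ee_pos|ft'
```

```text
ee_pos: [0.5983, 0.0918, 0.0131]
ft_force: [0.9, -1.2, 0.5]
ee_pos: [0.5993, 0.0918, 0.0131]
ft_force: [0.1, -0.1, -0.6]
ee_pos: [0.5998, 0.0919, 0.0131]
ft_force: [-3.0, -0.0, 1.0]
ee_pos: [0.5998, 0.0919, 0.013]
ft_force: [-8.0, -1.4, 6.8]
```

```bash
python3 -m crank '0 -0.05 0 0 -1; 0 -0.05 0 0 -1; 0 0 -0.2 0 1; 0 0 -0.25 0 1; 0 0 -0.1 0 1'|grep -E 'ee_pos'; python3 -m crank '-0.17 -0.085 0 0 1; -0.17 -0.085 0 0 1; -0.17 -0.085 0 0 1; -0.17 -0.085 0 0 1; -0.17 -0.085 0 0 1; -0.17 -0.085 0 0 1; -0.17 -0.085 0 0.02 1; 0 0 0 0.05 1; 0 0 0 0 1; 0 0 0 0 1'|grep ee_pos; python3 look.py M2
python3 - <<'E'
from st import *
c=pickle.load(open("M2.pkl","rb"));cv2.imwrite("pics/M2.png",c["img"]); p0=proj(c,[.4606,-.1178,.024])[0];print(p0)
x,y=p0.astype(int);p,b=motif(c,(x-50,y-50,x+50,y+50));P=onz(c,[p],.024)[0];print(p,b,P)
go([*P[:2],.006],86)
E
```

```text
ee_pos: [0.5823, 0.0919, 0.1275]
ee_pos: [0.4719, -0.1507, 0.1232]
[ 0.472  -0.1505  0.1232] 86.21
[262.10699854 164.5339472 ]
(np.float64(261.5), np.float64(165.0)) [ 35  38  30  27 340] [ 0.46014444 -0.11810275  0.024     ]
now [ 0.472  -0.1505  0.1232] yaw 86.2 units [ 0.158 -0.07   0.586] turn first? yaw units 0.002 after turn [ 0.157 -0.071  0.586]
```

```bash
python3 -m crank '0.079 -0.035 0.05 0 0.5; 0.079 -0.035 0.1 0 0.5; 0 0 0.15 0 0.5; 0 0 0.15 0 0.5; 0 0 0.13 0 0.5; 0 0 0 0 0.5; 0 0 0 0 0; 0 0 0 0 -1; 0 0 0 0 -1; 0 0 0 0 -1' 20; python3 -m crank '0 0 0 0 -1; 0 0 0 0 -1; 0 0 -0.1 0 -1; 0 0 -0.2 0 -1; 0 0 -0.2 0 -1; 0 0 0 -0.07 -1; 0 0 0 0 -1; 0 0 0 0 -1'
python3 - <<'E'
from H import *
go([.6079,.0441,.045],92.33)
E
```

```text
time: 24.95
ee_pos: [0.4608, -0.1193, 0.0081]
eef_rot: [0.731, 0.682, 0.0, 0.001]
ft_force: [-0.4, 0.9, 6.2]
width: 0.042
grip_force: 20.0
time: 25.75
ee_pos: [0.4596, -0.1191, 0.1067]
eef_rot: [0.694, 0.72, -0.0, -0.0]
ft_force: [-0.0, 0.4, -0.1]
width: 0.0421
grip_force: 20.0
now [ 0.4596 -0.1191  0.1067] yaw 92.1 units [0.788 0.772 0.308] turn first? yaw units -0.002 after turn [0.785 0.774 0.309]
```

```bash
python3 -m crank '0.13 0.129 0 -0.002 -1; 0.13 0.129 0 0 -1; 0.13 0.129 0 0 -1; 0.13 0.129 0 0 -1; 0.13 0.129 0 0 -1; 0.13 0.129 0.02 0 -1; 0 0 0.145 0 -1; 0 0 0.145 0 -1; 0 0 0 0 -1; 0 0 0 0 -1'
python3 - <<'E'
from H import *
go([.6079,.0430,.0166],92.33)
E
```

```text
time: 26.75
ee_pos: [0.6074, 0.0436, 0.0447]
eef_rot: [0.692, 0.722, -0.001, -0.001]
ft_force: [0.1, -0.2, 0.4]
width: 0.0415
grip_force: 20.0
now [0.6074 0.0436 0.0447] yaw 92.4 units [-0.003  0.003  0.14 ] turn first? yaw units 0.001 after turn [-0.003  0.002  0.141]
```

```bash
python3 -m crank '-0.003 0.003 0.07 0 -1; 0 0 0.068 0 -1; 0 0 0 0 -1; 0 0 0 0 -1'; python3 -m crank '0 0 0 0 0.2; 0 0 0 0 0.2; 0 0 0 0 0.2; 0 0 -0.1 0 0.2; 0 0 -0.15 0 0.2; 0 -0.22 0 0 -1; 0 0 0 0 -1; 0 0 0 0 -1; 0 0 0 0 -1; 0 0 0 0 -1'|grep ee_
python3 - <<'E'
from H import *
print(read_state()["width"]);go([.564,.0430,.0130],92.33); go([.600,.0437,.0130],92.33);
E
```

```text
time: 27.15
ee_pos: [0.6084, 0.0428, 0.0174]
eef_rot: [0.692, 0.722, -0.0, -0.0]
ft_force: [0.6, 0.3, 0.3]
width: 0.0418
grip_force: 20.0
ee_pos: [0.5655, 0.041, 0.0676]
0.02016315481385035
now [0.5655 0.041  0.0676] yaw 92.5 units [ 0.01  -0.007  0.273] turn first? yaw units 0.002 after turn [ 0.01  -0.007  0.273]
now [0.5655 0.041  0.0676] yaw 92.5 units [0.006 0.173 0.273] turn first? yaw units 0.002 after turn [0.006 0.173 0.273]
```

```bash
python3 -m crank '0.01 0 0 0 -1; 0 0 0.09 0 -1; 0 0 0.09 0 -1; 0 0 0.09 0 -1; 0 0 0 0 -1; 0 0 0 0 -1; 0 0.04 0 0 -1; 0 0.04 0 0 -1; 0 0.04 0 0 -1; 0 0.04 0 0 -1'|grep -E 'ee_|ft'; python3 -m crank '0 0.013 0 0 -1; 0 0.005 0 0 -1; 0 0 0 0 -1'|grep -E 'ee_|ft'; python3 -m crank '0 0.005 0 0 -1; 0 0 0 0 -1'|grep -E 'ee_pos|ft'; python3 -m crank '0 0.005 0 0 -1; 0 0 0 0 -1'|grep -E 'ee_pos|ft'
```

```text
ee_pos: [0.5977, 0.0444, 0.0139]
ft_force: [-0.6, 0.2, -0.3]
ee_pos: [0.6001, 0.0446, 0.0134]
ft_force: [0.3, 0.6, -0.3]
ee_pos: [0.6011, 0.0445, 0.0136]
ft_force: [0.4, -0.2, -0.5]
ee_pos: [0.6016, 0.0446, 0.0135]
ft_force: [-4.5, 0.1, 3.1]
```

```bash
python3 -m crank '0 0.004 0 0 -1; 0 0 0 0 -1'|grep -E 'ee_pos|ft'; python3 -m crank '0 -0.05 0 0 -1; 0 -0.05 0 0 -1; 0 0 -0.2 0 1; 0 0 -0.25 0 1; 0 0 -0.1 0 1'|grep -E 'ee_pos'; python3 -m crank '-0.185 -0.11 0 0 1; -0.185 -0.11 0 0 1; -0.185 -0.11 0 0 1; -0.185 -0.11 0 0 1; -0.185 -0.11 0 0 1; -0.185 -0.11 0 0 1; -0.185 -0.11 0 0.04 1; 0 0 0 0.05 1; 0 0 0 0 1; 0 0 0 0 1'|grep ee_pos; python3 look.py R2
python3 - <<'E'
from st import *
c=pickle.load(open("R2.pkl","rb"));cv2.imwrite("pics/R2.png",c["img"]); p0=proj(c,[.4394,-.1876,.024])[0];print(p0)
x,y=p0.astype(int);p,b=motif(c,(x-50,y-50,x+50,y+50));P=onz(c,[p],.024)[0];print(p,b,P)
go([*P[:2],.007],84)
E
```

```text
ee_pos: [0.6016, 0.0446, 0.0135]
ft_force: [-8.9, -1.2, 6.6]
ee_pos: [0.5842, 0.0445, 0.1279]
ee_pos: [0.4406, -0.2209, 0.1236]
[ 0.4408 -0.2206  0.1236] 84.61
[275.05773091 163.21485332]
(np.float64(275.0), np.float64(163.0)) [ 29  29  43  43 825] [ 0.43937449 -0.18744389  0.024     ]
now [ 0.4408 -0.2206  0.1236] yaw 84.6 units [ 0.165 -0.023  0.583] turn first? yaw units 0.007 after turn [ 0.164 -0.024  0.583]
```

```bash
python3 -m crank '0.085 -0.012 0.05 0.007 0.5; 0.085 -0.012 0.1 0 0.5; 0 0 0.15 0 0.5; 0 0 0.15 0 0.5; 0 0 0.13 0 0.5; 0 0 0 0 0.5; 0 0 0 0 0; 0 0 0 0 -1; 0 0 0 0 -1; 0 0 0 0 -1' 20; python3 -m crank '0 0 0 0 -1; 0 0 0 0 -1; 0 0 -0.1 0 -1; 0 0 -0.2 0 -1; 0 0 -0.2 0 -1; 0 0 0 -0.09 -1; 0 0 0 0 -1; 0 0 0 0 -1'
python3 - <<'E'
from H import *
go([.6098,-.0038,.045],92.33)
E
```

```text
time: 32.6
ee_pos: [0.4398, -0.1878, 0.0085]
eef_rot: [0.745, 0.668, 0.0, 0.001]
ft_force: [-0.3, -0.1, 6.2]
width: 0.042
grip_force: 20.0
time: 33.4
ee_pos: [0.4386, -0.1873, 0.1071]
eef_rot: [0.697, 0.717, -0.0, -0.0]
ft_force: [-0.3, 0.1, 0.1]
width: 0.042
grip_force: 20.0
now [ 0.4386 -0.1873  0.1071] yaw 91.6 units [0.893 0.882 0.31 ] turn first? yaw units -0.008 after turn [0.882 0.893 0.311]
```

```bash
python3 -m crank '0 0 0 -0.008 -1; 0.147 0.149 0 0 -1; 0.147 0.149 0 0 -1; 0.147 0.149 0 0 -1; 0.147 0.149 0 0 -1; 0.147 0.149 0 0 -1; 0.147 0.149 0.02 0 -1; 0 0 0.145 0 -1; 0 0 0.145 0 -1; 0 0 0 0 -1'
python3 - <<'E'
from H import *
cams.camera("top"); go([.6098,-.0040,.0168],92.33)
E
```

```text
time: 34.4
ee_pos: [0.6067, -0.0029, 0.0408]
eef_rot: [0.691, 0.723, -0.003, -0.003]
ft_force: [-0.1, 0.5, -0.6]
width: 0.0419
grip_force: 20.0
now [ 0.6081 -0.003   0.0434] yaw 92.6 units [-0.006  0.009  0.133] turn first? yaw units 0.002 after turn [-0.005  0.008  0.133]
```

```bash
python3 -m crank '-0.005 0.006 0.065 0 -1; 0 0 0.065 0 -1; 0 0 0 0 -1; 0 0 0 0 -1'; python3 -m crank '0 0 0 0 0.2; 0 0 0 0 0.2; 0 0 0 0 0.2; 0 0 -0.1 0 0.2; 0 0 -0.15 0 0.2; 0 -0.22 0 0.002 -1; 0 0 0 0 -1; 0 0 0 0 -1; 0 0 0 0 -1; 0 0 0 0 -1'|grep ee_
python3 - <<'E'
from H import *
go([.566,-.005,.0130],92.33); go([.600,-.004,.0130],92.33);
E
```

```text
time: 34.85
ee_pos: [0.611, -0.0041, 0.0196]
eef_rot: [0.691, 0.723, -0.0, -0.0]
ft_force: [0.6, -0.5, -0.6]
width: 0.0415
grip_force: 20.0
ee_pos: [0.568, -0.0059, 0.0697]
now [ 0.568  -0.0059  0.0697] yaw 92.4 units [ 0.005 -0.01   0.283] turn first? yaw units 0.001 after turn [ 0.005 -0.01   0.283]
now [ 0.568  -0.0059  0.0697] yaw 92.4 units [0.003 0.16  0.284] turn first? yaw units 0.001 after turn [0.003 0.16  0.283]
```

```bash
python3 -m crank '0.004 -0.01 0 0 -1; 0 0 0.09 0 -1; 0 0 0.09 0 -1; 0 0 0.1 0 -1; 0 0 0 0 -1; 0 0 0 0 -1; 0 0.04 0 0 -1; 0 0.04 0 0 -1; 0 0.04 0 0 -1; 0 0.04 0 0 -1'|grep -E 'ee_|ft'; python3 -m crank '0 0.013 0 0 -1; 0 0.005 0 0 -1; 0 0 0 0 -1'|grep -E 'ee_|ft'; python3 -m crank '0 0.005 0 0 -1; 0 0 0 0 -1'|grep -E 'ee_pos|ft'
```

```text
ee_pos: [0.5981, -0.004, 0.0139]
ft_force: [-0.8, -0.9, 0.7]
ee_pos: [0.6006, -0.0037, 0.0135]
ft_force: [0.5, -1.5, 0.4]
ee_pos: [0.6015, -0.0038, 0.0135]
ft_force: [-0.3, 0.7, -0.0]
```

```bash
python3 -m crank '0 0.005 0 0 -1; 0 0.005 0 0 -1; 0 0 0 0 -1'|grep -E 'ee_pos|ft';  python3 -m crank '0 0.005 0 0 -1; 0 0 0 0 -1'|grep -E 'ee_pos|ft'; python3 -m crank '0 0.003 0 0 -1; 0 0 0 0 -1'|grep -E 'ee_pos|ft'
```

```text
ee_pos: [0.6035, -0.0037, 0.0135]
ft_force: [-0.3, 0.0, 0.1]
ee_pos: [0.6035, -0.0037, 0.0134]
ft_force: [-6.8, -0.6, 4.6]
ee_pos: [0.6035, -0.0037, 0.0134]
ft_force: [-9.9, -1.2, 7.8]
```

```bash
python3 -m crank '0 -0.05 0 0 -1; 0 -0.05 0 0 -1; 0 0 -0.2 0 1; 0 0 -0.25 0 1; 0 0 -0.25 0 1; -0.1 0.05 -0.25 0 1; -0.1 0.05 -0.2 0 1; 0 0 0 0 1; 0 0 0 0 1'|grep -E 'ee_pos'; python3 look.py row
python3 - <<'E'
from H import *
import pickle
c=pickle.load(open("row.pkl","rb"));cp=np.load("case.npy")
a=cp[2];R=np.array([[np.cos(a),-np.sin(a)],[np.sin(a),np.cos(a)]])
im=cv2.resize(c["img"],None,fx=3,fy=3,interpolation=cv2.INTER_CUBIC)
for y in(.096,.048,0):
    P=np.array([[sx*.021+.019,sy*.021+y] for sx,sy in((1,1),(1,-1),(-1,-1),(-1,1))])@R.T+cp[:2]
    p=proj(c,np.c_[P,np.full(4,.032)])
    print(p.round(0).tolist()); cv2.polylines(im,[np.int32((p+.5)*3)],True,(0,255,0),1)
x0,y0=np.int32(p.mean(0))
cv2.imwrite("pics/row.png",im[0:600,3*(x0-90)+0:3*(x0-90)+540])
E
```

```text
ee_pos: [0.606, -0.0422, 0.2396]
[ 0.6053 -0.0416  0.2385] 92.41
[[338.0, 6.0], [336.0, 57.0], [290.0, 57.0], [291.0, 6.0]]
[[335.0, 64.0], [334.0, 111.0], [290.0, 111.0], [290.0, 64.0]]
[[333.0, 118.0], [332.0, 161.0], [289.0, 161.0], [290.0, 118.0]]
```

View pics/row.png

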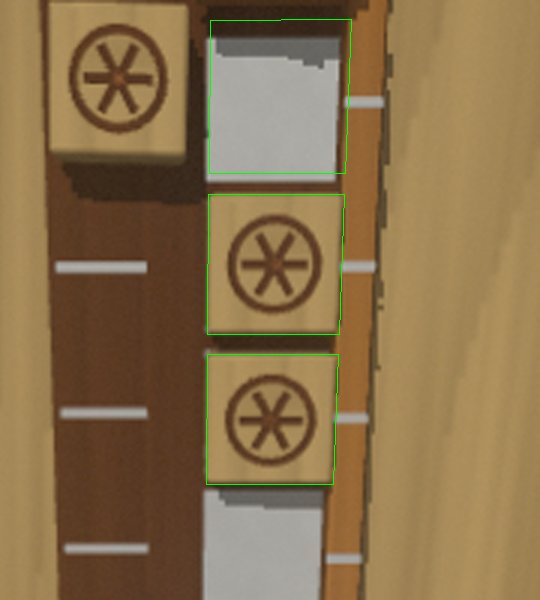

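Run:
```python
from st import *
c=pickle.load(open("row.pkl","rb"));cp=np.load("case.npy");x0=(289.5+332.5)/2
p,b=motif(c,(225,0,283,52));print(p,b)
P=onz(c,[p],.032)[0];a=cp[2];R=np.array([[np.cos(a),-np.sin(a)],[np.sin(a),np.cos(a)]]);print(P,R.T@(P[:2]-cp[:2]))
go([*P[:2],.0160],92.33);go([*P[:2],.10],92.33)
```

```text
(np.float64(259.5), np.float64(25.5)) [ 18   7  34  38 749]
[0.580879   0.09653372 0.032     ] [-0.02984546  0.10145215]
now [ 0.6053 -0.0416  0.2385] yaw 92.4 units [ 0.695 -0.092  1.112] turn first? yaw units 0.001 after turn [ 0.695 -0.094  1.112]
now [ 0.6053 -0.0416  0.2385] yaw 92.4 units [ 0.695 -0.093  0.692] turn first? yaw units 0.001 after turn [ 0.695 -0.094  0.692]
```

```bash
python3 -m crank '0.175 -0.023 0 0.001 0.5; 0.175 -0.023 0.05 0 0.5; 0.175 -0.023 0.15 0 0.5; 0.17 -0.023 0.15 0 0.5; 0 0 0.2 0 0.5; 0 0 0.15 0 0.5; 0 0 0 0 0.5; 0 0 0 0 0.5'
python3 - <<'E'
from H import *
go([.5809,.0967,.0160],92.33)
E
```

```text
time: 39.8
ee_pos: [0.5811, 0.0967, 0.099]
eef_rot: [0.692, 0.722, -0.0, -0.001]
ft_force: [1.3, 0.8, 0.4]
width: 0.0652
grip_force: 0.0
now [0.5811 0.0967 0.099 ] yaw 92.4 units [-0.    -0.     0.415] turn first? yaw units 0.000 after turn [-0.    -0.001  0.415]
```

```bash
python3 -m crank '0 0 0.15 0 0.5; 0 0 0.15 0 0.5; 0 0 0.112 0 0.5; 0 0 0 0 0.5; 0 0 0 0 0; 0 0 0 0 -1; 0 0 0 0 -1; 0 0 0 0 -1; 0 0 0 0 -1' 20; python3 -m crank '0 0 -0.06 0 -1; -0.014 0.062 0 0 -1; -0.014 0.062 0 0 -1; 0 0 0 0 -1; 0 0 0 0 -1'
python3 - <<'E'
from H import *
go([.6059,.0921,.0166],92.33)
E
```

```text
time: 40.7
ee_pos: [0.5826, 0.0963, 0.0179]
eef_rot: [0.693, 0.721, 0.0, 0.001]
ft_force: [-0.9, -1.5, 7.1]
width: 0.0418
grip_force: 20.0
time: 41.2
ee_pos: [0.6066, 0.0919, 0.0291]
eef_rot: [0.693, 0.721, 0.0, -0.0]
ft_force: [0.1, -0.4, -0.8]
width: 0.0421
grip_force: 20.0
now [0.6066 0.0919 0.0291] yaw 92.3 units [ 0.001 -0.004  0.063] turn first? yaw units -0.000 after turn [ 0.001 -0.004  0.063]
```

```bash
python3 -m crank '0 0 0.055 0 -1; 0 0 0 0 -1; 0 0 0 0 -1'|grep -E 'ee_|ft'; python3 -m crank '0 0 0 0 0.2; 0 0 0 0 0.2; 0 0 0 0 0.2; 0 0 -0.1 0 0.2; 0 0 -0.15 0 0.2; 0 -0.23 0 0 -1; 0 0 0 0 -1; 0 0 0 0 -1; 0 0 0 0 -1; 0 0 0 0 -1'|grep ee_
python3 - <<'E'
from H import *
go([.562,.0903,.0130],92.33); go([.597,.0917,.0130],92.33);
E
```

```text
ee_pos: [0.6062, 0.0918, 0.0172]
ft_force: [-0.3, 0.9, -0.7]
ee_pos: [0.5618, 0.0898, 0.0679]
now [0.5618 0.0898 0.0679] yaw 92.3 units [0.002 0.001 0.274] turn first? yaw units -0.001 after turn [0.002 0.001 0.274]
now [0.5618 0.0898 0.0679] yaw 92.3 units [0.002 0.176 0.275] turn first? yaw units -0.001 after turn [0.002 0.176 0.274]
```

```bash
python3 -m crank '0.004 0 0 0 -1; 0 0 0.09 0 -1; 0 0 0.09 0 -1; 0 0 0.092 0 -1; 0 0 0 0 -1; 0 0 0 0 -1; 0 0.04 0 0 -1; 0 0.04 0 0 -1; 0 0.04 0 0 -1; 0 0.05 0 0 -1'|grep -E 'ee_|ft'; python3 -m crank '0 0.005 0 0 -1; 0 0.005 0 0 -1; 0 0 0 0 -1'|grep -E 'ee_|ft'; python3 -m crank '0 0.005 0 0 -1; 0 0 0 0 -1'|grep -E 'ee_pos|ft';python3 -m crank '0 0.005 0 0 -1; 0 0 0 0 -1'|grep -E 'ee_pos|ft'
```

```text
ee_pos: [0.5958, 0.0919, 0.0137]
ft_force: [-0.7, 0.0, 1.8]
ee_pos: [0.5968, 0.0922, 0.0133]
ft_force: [-0.1, 0.6, -0.0]
ee_pos: [0.5978, 0.092, 0.0134]
ft_force: [0.2, -0.4, -0.0]
ee_pos: [0.5989, 0.0921, 0.0134]
ft_force: [0.4, 0.7, 0.9]
```

```bash
python3 -m crank '0 0.005 0 0 -1; 0 0 0 0 -1'|grep -E 'ee_pos|ft'; python3 -m crank '0 0.005 0 0 -1; 0 0 0 0 -1'|grep -E 'ee_pos|ft'; python3 -m crank '0 0.003 0 0 -1; 0 0 0 0 -1'|grep -E 'ee_pos|ft'
```

```text
ee_pos: [0.5997, 0.0922, 0.0133]
ft_force: [-2.2, 0.0, 1.9]
ee_pos: [0.5997, 0.0922, 0.0133]
ft_force: [-6.7, -1.6, 4.9]
ee_pos: [0.5998, 0.0922, 0.0132]
ft_force: [-10.1, -1.7, 8.2]
```

```bash
python3 -m crank '0 -0.05 0 0 -1; 0 -0.05 0 0 -1; 0 0 -0.2 0 1; 0 0 -0.25 0 1; -0.13 0.02 -0.2 0 1; -0.2 0.02 -0.1 0 1; -0.2 0.02 -0.2 0 1; -0.13 0.03 -0.15 0 1; 0 0 0 0 1; 0 0 0 0 1'|grep -E 'ee_pos'; python3 look.py row2
cat > chk.py <<'E'
from st import *
import sys
c=pickle.load(open(sys.argv[1]+".pkl","rb"));cp=np.load("case.npy");a=cp[2];R=np.array([[np.cos(a),-np.sin(a)],[np.sin(a),np.cos(a)]])
for y in(.096,.048,0):
    p0=proj(c,[*(cp[:2]+R@[.019,y]),.032])[0];x,v=p0.astype(int);p,b=motif(c,(x-21,max(0,v-21),x+22,v+22));P=onz(c,[p],.032)[0]
    print(p0.round(1),p,b,"case err mm",((R.T@(P[:2]-cp[:2])-[.019,y])*1e3).round(2))
E
python3 chk.py row; python3 chk.py row2
python3 - <<'E'
from H import *
go([.50,.33,.25])
E
```

```text
ee_pos: [0.604, -0.0352, 0.2287]
[ 0.6035 -0.0342  0.2279] 92.35
[313.5  32.2] (np.float64(313.0), np.float64(11.5)) [ 0  0 43  2 86] case err mm [-0.91 16.77]
[312.2  88.1] (np.float64(312.0), np.float64(87.5)) [  5   4  33  34 656] case err mm [-0.21  0.5 ]
[311.  139.6] (np.float64(310.5), np.float64(139.5)) [  5   6  32  32 584] case err mm [-0.5   0.06]
[316.1  38.9] (np.float64(316.0), np.float64(38.5)) [  4   3  35  38 798] case err mm [-0.12  0.34]
[314.8  95.9] (np.float64(314.5), np.float64(95.5)) [  5   5  34  34 655] case err mm [-0.24  0.32]
[313.5 148.2] (np.float64(313.5), np.float64(148.5)) [  6   6  32  32 589] case err mm [-0.01 -0.24]
now [ 0.6035 -0.0342  0.2279] yaw 92.4 units [ 1.841 -0.442 -0.11 ]  after turn [ 1.841 -0.442 -0.11 ]
```

```bash
python3 -m crank '0.23 -0.055 -0.014 0 1; 0.23 -0.055 -0.014 0 1; 0.23 -0.055 -0.014 0 1; 0.23 -0.055 -0.014 0 1; 0.23 -0.055 -0.014 0 1; 0.23 -0.055 -0.014 0 1; 0.23 -0.055 -0.014 0 1; 0.23 -0.055 -0.014 0 1'|grep ee_; python3 -m crank '0 0 0 -0.094 1; 0 0 0 -0.094 1; 0 0 0 -0.094 1; 0 0 0 -0.094 1; 0 0 0 -0.094 1; 0 0 0 -0.094 1; 0 0 0 -0.094 1; 0 0 0 -0.094 1; 0 0 0 -0.094 1; 0 0 0 0 1'|grep ee_; python3 look.py b1
python3 - <<'E'
from H import *
import pickle
c=pickle.load(open("b1.pkl","rb"));cv2.imwrite("pics/b1.png",c["img"])
E
```

```text
ee_pos: [0.499, 0.3316, 0.2499]
ee_pos: [0.4998, 0.33, 0.2498]
[0.5    0.3299 0.25  ] 168.41
```

View pics/b1.png

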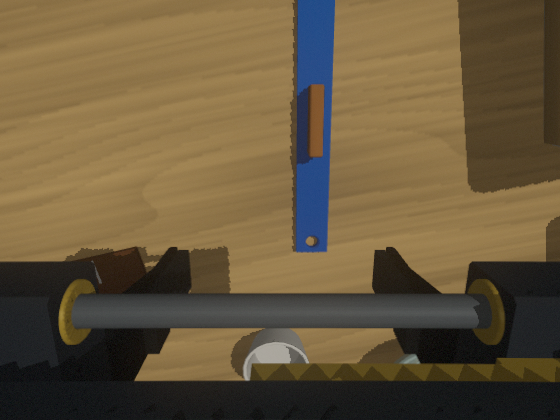

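```bash
cat > bar.py <<'E'
from H import *
import pickle
def barfit(c):
    h=cv2.cvtColor(c["img"],cv2.COLOR_BGR2HSV)
    m=((h[...,0]>100)&(h[...,0]<130)&(h[...,1]>150)).astype(np.uint8); m[255:]=0
    n,l,s,ce=cv2.connectedComponentsWithStats(m);i=1+np.argmax(s[1:,4]);b=(l==i).astype(np.uint8)
    rows=np.where(b.any(1))[0]; E=[]
    for r in rows[3:-12:2]:
        x=np.where(b[r])[0];E.append([(x[0]+x[-1])/2,r,x[-1]-x[0]])
    E=np.array(E); q=onz(c,E[:,:2],.008)
    d=np.polyfit(q[:,0],q[:,1],1); hd=np.degrees(np.arctan(d[0]))
    # block: orange pixels enclosed
    o=((h[...,0]>5)&(h[...,0]<18)&(h[...,1]>120)).astype(np.uint8);o[255:]=0
    x0,x1=int(E[:,0].mean()-25),int(E[:,0].mean()+25); 
    hull=cv2.fillConvexPoly(np.zeros_like(b),cv2.convexHull(cv2.findNonZero(b)),1)
    o&=cv2.erode(hull,np.ones((5,5)))
    n,l,s,ce=cv2.connectedComponentsWithStats(o);k=[j for j in range(1,n) if s[j,4]>25]
    return d,hd,[(s[j],ce[j]) for j in k],E
E
python3 - <<'E'
from bar import *
c=pickle.load(open("b1.pkl","rb"));d,hd,k,E=barfit(c);print(d,hd,E[:,2].min(),E[:,2].max())
for s,ce in k: print(s,ce.round(1),onz(c,[ce],.038).round(4),onz(c,[ce],.0).round(4))
print("block",onz(c,[(317,121)],.038).round(4)); B=onz(c,[(317,121)],.038)[0]
a=np.radians(168.4);go([B[0]-.05*np.cos(a),B[1]-.05*np.sin(a),.16])
E
```

```text
[-0.19027175  0.4630995 ] -10.772993966300955 5.0 36.0
[ 308   85   16   72 1066] [315.2 119.8] [[0.4495 0.373  0.038 ]] [[0.452  0.3758 0.    ]]
block [[0.4509 0.3745 0.038 ]]
now [0.5    0.3299 0.25  ] yaw 168.4 units [0.035 0.169 0.45 ]  after turn [0.035 0.169 0.45 ]
```

```bash
python3 -m crank '0.012 0.057 0.15 0 0.2; 0.012 0.056 0.15 0 0.2; 0.011 0.056 0.15 0 0.2; 0 0 0 0 0.2; 0 0 0 0 0.2'|grep ee_; python3 look.py b2
python3 - <<'E'
from bar import *
c=pickle.load(open("b2.pkl","rb"));d,hd,k,E=barfit(c);print(d,hd,np.median(E[:,2]),E[::12].round(0).tolist())
for s,ce in k: print(s,ce.round(1),onz(c,[ce],.038).round(4))
im=cv2.resize(c["img"][0:270,190:390],None,fx=2.2,fy=2.2,interpolation=cv2.INTER_CUBIC)
c1=pickle.load(open("b1.pkl","rb"));im1=cv2.resize(c1["img"][70:260,270:360],None,fx=3.126,fy=3.126,interpolation=cv2.INTER_CUBIC)
cv2.imwrite("pics/bb.png",np.hstack([im1[:594],im]))
E
```

```text
ee_pos: [0.5006, 0.364, 0.1612]
[0.5012 0.364  0.1623] 168.37
[-0.17182401  0.45557994] -9.749587446406869 39.0 [[280.0, 3.0, 46.0], [280.0, 27.0, 45.0], [280.0, 51.0, 43.0], [280.0, 75.0, 43.0], [281.0, 99.0, 42.0], [297.0, 123.0, 10.0], [297.0, 147.0, 10.0], [297.0, 171.0, 10.0], [282.0, 195.0, 40.0], [282.0, 219.0, 39.0]]
[ 273   88   18   93 1584] [281.5 134.1] [[0.4498 0.3739 0.038 ]]
```

View pics/bb.png

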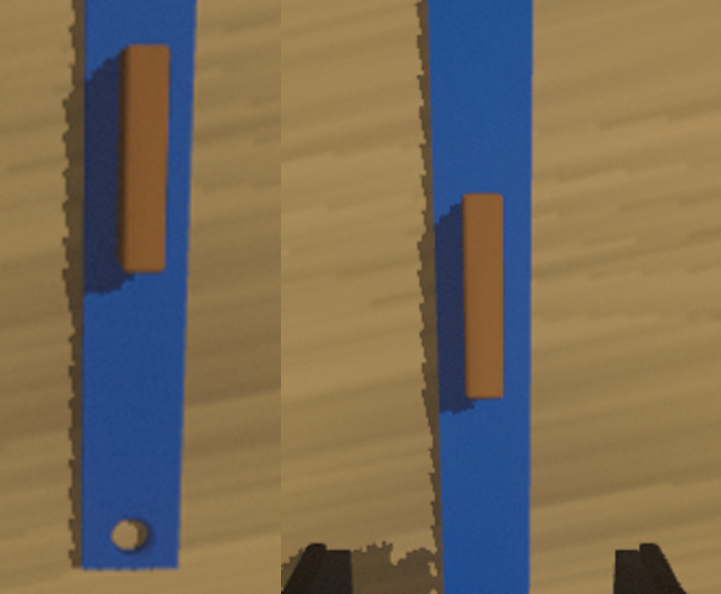

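Run:
```python
from bar import *
a,b=[pickle.load(open(f"b{i}.pkl","rb")) for i in(1,2)]
T=tri([a,b],[(316.8,120.5),(281.8,134.0)]);print("tri",T.round(4))
for c,p in((a,(316.8,120.5)),(b,(281.8,134.))):
    d,hd,k,E=barfit(c);E=E[E[:,2]>.85*np.max(E[:,2])] if c is b else E[(E[:,2]>30)&(E[:,1]>165)|(E[:,2]>34)&(E[:,1]<75)]
    q=onz(c,E[:,:2],.008);d=np.polyfit(q[:,0],q[:,1],1);B=onz(c,[p],.038)[0]
    print(len(E),np.degrees(np.arctan(d[0])),"block",B.round(4),"line y at block",np.polyval(d,B[0]).round(4))
print("hole",onz(a,[(311.5,241)],.008).round(4))
```

```text
tri [0.45   0.3742 0.0395]
23 -10.988556350329981 block [0.4504 0.3744 0.038 ] line y at block 0.3737
51 -11.06082553652554 block [0.4498 0.3741 0.038 ] line y at block 0.3737
hole [[0.5855 0.3478 0.008 ]]
```

```bash
python3 -m crank '0 0 0 -0.007 0.2; 0 0 0 0 0.2' | grep ee_
python3 - <<'E'
from H import *
go([.450,.374,.012])
E
```

```text
ee_pos: [0.5019, 0.3636, 0.1624]
now [0.5019 0.3636 0.1624] yaw 169.0 units [0.266 0.001 0.751]  after turn [0.265 0.002 0.752]
```

```bash
python3 -m crank '0.133 0 0.08 0 0.1; 0.133 0.001 0.15 0 0; 0 0 0.18 0 0; 0 0 0.15 0 0; 0 0 0 0 0; 0 0 0 0 0'|grep ee_
python3 - <<'E'
from H import *
go([.450,.374,.012],169)
E
```

```text
ee_pos: [0.4494, 0.3742, 0.0502]
now [0.4494 0.3742 0.0502] yaw 169.1 units [-0.003 -0.001  0.191] turn first? yaw units 0.001 after turn [-0.003 -0.     0.191]
```

```bash
python3 -m crank '-0.003 0 0.1 0 0; 0 0 0.088 0 0; 0 0 0 0 0; 0 0 0 0 0; 0 0 0 0 -1; 0 0 0 0 -1; 0 0 0 0 -1; 0 0 0 0 -1;0 0 0 0 -1; 0 0 0 0 -1' 50; python3 -m crank '0 0 -0.05 0 -1; 0 0 -0.15 0 -1; 0 0 -0.2 0 -1; 0 0 -0.2 0 -1; 0 0 0 0 -1; 0 0 0 0 -1'
python3 - <<'E'
from H import *
cp=np.load("case.npy");print(cp);go([cp[0],cp[1],.14],92.33)
E
```

```text
time: 50.05
ee_pos: [0.4498, 0.374, 0.0116]
eef_rot: [0.095, 0.995, 0.0, 0.0]
ft_force: [1.1, 0.2, 1.8]
width: 0.0138
grip_force: 50.0
time: 50.65
ee_pos: [0.4499, 0.3738, 0.132]
eef_rot: [0.095, 0.995, 0.0, 0.001]
ft_force: [0.0, -0.6, -3.7]
width: 0.0136
grip_force: 50.0
[ 0.61482861 -0.00361973  0.04070898]
now [0.4499 0.3738 0.132 ] yaw 169.1 units [-1.168 -1.696 -0.039] turn first? yaw units 0.853 after turn [-1.919  0.747 -0.04 ]
```

Run:
```python
from H import *
import pickle
cp=np.load("case.npy");a=cp[2];R=np.array([[np.cos(a),-np.sin(a)],[np.sin(a),np.cos(a)]])
L=[]
for n,y in [("w1",.138),("w1",-.138),("w2",-.138),("w4",-.138),("row2",-.138),("L",.138),("M",-.138),("M2",-.138)]:
    c=pickle.load(open(n+".pkl","rb"));q=cp[:2]+R@[.019,y]
    t=proj(c,[*q,.058])[0];b=proj(c,[*q,.036])[0];print(n,y,t.round(1),b.round(1))
    x,v=np.int32((t+b)/2)
    if 20<x<540 and 5<v<260:
        k=cv2.copyMakeBorder(c["img"],30,30,30,30,cv2.BORDER_CONSTANT)[v:v+60,x:x+60]
        k=cv2.resize(k,(260,260),interpolation=cv2.INTER_CUBIC);s=260/60
        for u,col in((t,(0,255,0)),(b,(255,255,0))):
            o=np.int32((u-[x,v]+30.5)*s); cv2.drawMarker(k,tuple(map(int,o)),col,cv2.MARKER_CROSS,12,1)
        cv2.putText(k,n,(5,20),0,.6,(255,255,255)); L.append(k)
while len(L)<6:L.append(np.zeros((260,260,3),np.uint8))
cv2.imwrite("pics/pins.png",np.vstack([np.hstack(L[:3]),np.hstack(L[3:6])]));print(len(L))
```

```text
w1 0.138 [150.1  96.7] [156.9  96.8]
w1 -0.138 [417.3  85.9] [410.2  86.5]
w2 -0.138 [339.2 253.7] [336.6 246.6]
w4 -0.138 [372.7  77.1] [367.8  78.2]
row2 -0.138 [312.5 290.7] [310.8 280.4]
L 0.138 [579.2 253.8] [555.  241.3]
M -0.138 [565.8 214.8] [542.1 205.2]
M2 -0.138 [548.2 191. ] [525.8 183.3]
6
```

View pics/pins.png

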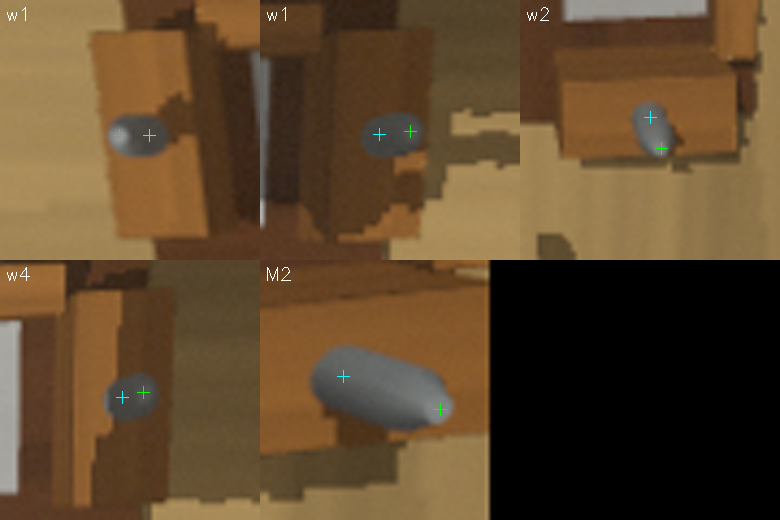

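```bash
python3 -m crank '0 0 0 0.093 -1; 0 0 0 0.093 -1; 0 0 0 0.093 -1; 0 0 0 0.093 -1; 0 0 0 0.093 -1; 0 0 0 0.093 -1; 0 0 0 0.093 -1; 0 0 0 0.093 -1; 0 0 0 0.093 -1; 0 0 0 0.016 -1'
python3 - <<'E'
from H import *
go([.6338,-.0028,.132],92.33)
E
```

```text
time: 51.65
ee_pos: [0.4491, 0.373, 0.13]
eef_rot: [0.694, 0.72, -0.001, 0.0]
ft_force: [-0.6, -0.2, -2.1]
width: 0.0139
grip_force: 50.0
now [0.4491 0.373  0.13  ] yaw 92.1 units [-1.912  0.853 -0.008] turn first? yaw units -0.002 after turn [-1.915  0.846 -0.01 ]
```

```bash
python3 -m crank '-0.1915 0.085 0 -0.002 -1; -0.1915 0.085 0 0 -1; -0.1915 0.085 0 0 -1; -0.1915 0.085 0 0 -1; -0.1915 0.085 0 0 -1; -0.1915 0.085 0 0 -1; -0.1915 0.085 0 0 -1; -0.1915 0.085 0 0 -1; -0.1915 0.085 0 0 -1; -0.1915 0.085 0 0 -1'; python3 -m crank '0 0 0 0 -1; 0 0 0 0 -1; 0 0 0 0 -1'|grep width
python3 - <<'E'
from H import *
go([.6338,-.0028,.082],92.33)
import pickle
c=shot("wrist");pickle.dump(c,open("h1.pkl","wb"));c=shot("scene");pickle.dump(c,open("h2.pkl","wb"))
E
```

```text
time: 52.65
ee_pos: [0.6359, -0.0035, 0.1302]
eef_rot: [0.69, 0.724, -0.001, -0.001]
ft_force: [1.1, 0.2, -2.1]
width: 0.0136
grip_force: 50.0
width: 0.0138
now [ 6.353e-01 -1.000e-04  1.307e-01] yaw 92.7 units [-0.013 -0.008  0.244] turn first? yaw units 0.004 after turn [-0.013 -0.008  0.244]
```

Run:
```python
from H import *
import pickle
c=pickle.load(open("h1.pkl","rb"));s=read_state();z=s["ee_pos"][2]-.0036
h=cv2.cvtColor(c["img"],cv2.COLOR_BGR2HSV);m=((h[...,0]>100)&(h[...,0]<130)&(h[...,1]>150))
E=[]
for r in range(2,150,3):
    x=np.where(m[r])[0]
    if len(x): E.append([x[0],x[-1],r])
E=np.array(E,float);E=E[(E[:,1]-E[:,0])>50];print(len(E),E[:2],E[-2:])
a=onz(c,E[:,[0,2]],z);b=onz(c,E[:,[1,2]],z);q=(a+b)/2
R=Ro.from_quat(s["eef_rot"]).as_matrix();t=(q-s["ee_pos"])@R;print("width",np.linalg.norm(b-a,axis=1).mean())
d=np.polyfit(t[:,0],t[:,1],1);print("bar heading in tool deg %.2f, lateral at TCP mm %.2f"%(np.degrees(np.arctan(d[0])),d[1]*1e3))
c=pickle.load(open("h2.pkl","rb"))
h=cv2.cvtColor(c["img"],cv2.COLOR_BGR2HSV);m=((h[...,0]>100)&(h[...,0]<130)&(h[...,1]>150)).astype(np.uint8)
n,l,st,ce=cv2.connectedComponentsWithStats(m);print(st[1:][st[1:,4]>100])
for y in(.138,-.138,.15,-.15): print(y,proj(c,s["ee_pos"]+R@[y,0,.0036])[0].round(1))
cs=cv2.findContours(m,cv2.RETR_CCOMP,cv2.CHAIN_APPROX_NONE)
for k,hi in zip(cs[0],cs[1][0]):
    if hi[3]>=0 and cv2.contourArea(k)>8:
        M=k.reshape(-1,2).mean(0);print("hole px",M.round(1),((onz(c,[M],z)[0]-s["ee_pos"])@R).round(4))
```

```text
50 [[237. 325.   2.]
 [237. 325.   5.]] [[241. 321. 146.]
 [241. 321. 149.]]
width 0.035161127426027804
bar heading in tool deg -0.01, lateral at TCP mm -0.29
[[ 336  199   27   20  263]
 [ 216  229   82   35 1013]]
0.138 [354.9 204.8]
-0.138 [224.6 252.8]
0.15 [360.  202.9]
-0.15 [218.4 255.1]
hole px [223.8 254.3] [-0.1405  0.0024  0.0035]
hole px [353.4 206.3] [0.1333 0.0021 0.0036]
```

Run:
```python
from H import *
import pickle
s,t=pickle.load(open("st2.pkl","rb"))
cp=np.load("case.npy");a=cp[2];R=np.array([[np.cos(a),-np.sin(a)],[np.sin(a),np.cos(a)]])
for c in(s,t):
    h=cv2.cvtColor(c["img"],cv2.COLOR_BGR2HSV);m=((h[...,1]<75)&(h[...,2]>100)).astype(np.uint8);m=cv2.morphologyEx(m,cv2.MORPH_OPEN,np.ones((5,5)))
    n,l,st,ce=cv2.connectedComponentsWithStats(m)
    for i in range(1,n):
        q=R.T@(onz(c,[ce[i]],.008)[0][:2]-cp[:2])
        if abs(q[0]-.019)<.02 and abs(q[1])<.12: print(st[i,4],q.round(4))
c=pickle.load(open("h2.pkl","rb"));cv2.imwrite("pics/h2.png",cv2.resize(c["img"][180:280,190:390],None,fx=3,fy=3,interpolation=cv2.INTER_CUBIC))
```

```text
231 [0.0136 0.0941]
269 [0.0136 0.0481]
285 [0.0134 0.0003]
291 [ 0.013  -0.0477]
314 [ 0.0133 -0.0961]
244 [ 0.0179 -0.0475]
240 [ 0.0179 -0.0953]
212 [0.0176 0.093 ]
240 [0.018  0.0484]
240 [0.0189 0.0005]
```

Run:
```python
from H import *
import pickle
c=pickle.load(open("h1.pkl","rb"));s=read_state();R=Ro.from_quat(s["eef_rot"]).as_matrix()
print("expected row",proj(c,s["ee_pos"]+R@[.035,0,-.0264]),"side",proj(c,s["ee_pos"]+R@[.035,0,.0036]))
h=cv2.cvtColor(c["img"],cv2.COLOR_BGR2HSV)
for r in range(188,236,2): print(r,h[r,281],h[r,276],end=" ")
```

```text
expected row [[281.67843026 212.7464123 ]] side [[281.70321522 193.51693271]]
188 [106 199 173] [106 198 174] 190 [107 199 174] [106 201 174] 192 [106 196 174] [106 201 174] 194 [107 196 173] [106 203 173] 196 [106 195 174] [107 196 174] 198 [107 182 167] [107 184 168] 200 [ 12 127 114] [ 11 129 117] 202 [ 11 129 113] [ 12 125 116] 204 [ 12 129 113] [ 11 126 113] 206 [ 10 129 107] [ 12 131 111] 208 [ 12 133 119] [ 11 128 112] 210 [ 12 134 122] [ 12 140 120] 212 [ 12 134 120] [ 12 134 122] 214 [ 11 130 122] [ 12 135 119] 216 [ 12 138 126] [ 12 145 123] 218 [ 14 153 152] [ 14 148 152] 220 [ 15 154 164] [ 14 148 164] 222 [ 15 151 160] [ 14 154 162] 224 [ 14 150 160] [ 14 153 162] 226 [ 14 153 160] [ 14 152 161] 228 [ 15 155 160] [ 14 156 160] 230 [ 14 153 160] [ 14 152 161] 232 [ 15 158 160] [ 15 157 161] 234 [ 15 154 161] [ 15 159 160]
```

```bash
python3 -m crank '-0.003 -0.006 0 0.004 -1; 0 0 0.1 0 -1; 0 0 0.1 0 -1; 0 0 0.04 0 -1; 0 0 0 0 -1; 0 0 0 0 -1; 0 0 0 0 -1'
python3 - <<'E'
from H import *
go([.634,-.0008,.076],92.33)
E
```

```text
time: 53.75
ee_pos: [0.6355, -0.0019, 0.0846]
eef_rot: [0.694, 0.72, 0.001, 0.001]
ft_force: [0.6, -0.4, -1.8]
width: 0.0143
grip_force: 50.0
now [ 0.6355 -0.0019  0.0846] yaw 92.1 units [ 0.006 -0.007  0.043] turn first? yaw units -0.002 after turn [ 0.006 -0.007  0.043]
```

```bash
python3 -m crank '0.006 -0.007 0 -0.002 -1; 0 0 0.03 0 -1; 0 0 0 0 -1; 0 0 0 0 -1; 0 0 0 0 -1'
python3 - <<'E'
from H import *
go([.634,-.0008,.070],92.33)
c=shot("wrist");s=read_state();R=Ro.from_quat(s["eef_rot"]).as_matrix();h=cv2.cvtColor(c["img"],cv2.COLOR_BGR2HSV)
print(proj(c,s["ee_pos"]+R@[.035,0,-.0264]),[r for r in range(190,235) if h[r,281,2]>140 and h[r,281,0]<20][:1],s["width"])
E
```

```text
time: 54.25
ee_pos: [0.6335, -0.001, 0.0775]
eef_rot: [0.693, 0.721, 0.0, 0.0]
ft_force: [-0.0, -0.2, -3.2]
width: 0.0139
grip_force: 50.0
now [ 0.6335 -0.001   0.0775] yaw 92.3 units [0.001 0.003 0.037] turn first? yaw units -0.000 after turn [0.001 0.003 0.037]
[[281.07250406 212.87111696]] [218] 0.013523347640853832
```

Aligned; lowering slowly over the pins while watching the force.

```bash
python3 -m crank '0.001 0.003 0.03 0 -1; 0 0 0.02 0 -1; 0 0 0.02 0 -1; 0 0 0 0 -1; 0 0 0 0 -1'|grep -E 'ee_|ft|wid'; python3 -m crank '0 0 0.02 0 -1; 0 0 0.02 0 -1; 0 0 0 0 -1; 0 0 0 0 -1'|grep -E 'ee_|ft|wid'
```

```text
ee_pos: [0.6339, -0.0007, 0.0633]
ft_force: [0.0, 0.5, -3.5]
width: 0.0137
ee_pos: [0.6339, -0.0008, 0.0553]
ft_force: [-0.2, 0.6, -2.5]
width: 0.0134
```

```bash
python3 -m crank '0 0 0.02 0 -1; 0 0 0.013 0 -1; 0 0 0 0 -1; 0 0 0 0 -1'|grep -E 'ee_|ft|wid'; python3 -m crank '0 0 0.006 0 -1; 0 0 0 0 -1; 0 0 0 0 -1'|grep -E 'ee_|ft|wid'
```

```text
ee_pos: [0.634, -0.0008, 0.0488]
ft_force: [-0.6, 0.5, -2.9]
width: 0.0138
ee_pos: [0.634, -0.0008, 0.0477]
ft_force: [-0.6, 0.7, -3.6]
width: 0.0136
```

```bash
python3 -m crank '0 0 0.006 0 -1; 0 0 0 0 -1; 0 0 0 0 -1'|grep -E 'ee_|ft|wid'; python3 -m crank '0 0 0.004 0 -1; 0 0 0 0 -1; 0 0 0 0 -1'|grep -E 'ee_|ft|wid'
```

```text
ee_pos: [0.6341, -0.0008, 0.0476]
ft_force: [-5.5, -1.5, 8.0]
width: 0.0136
ee_pos: [0.6341, -0.0008, 0.0476]
ft_force: [-9.5, -2.4, 16.3]
width: 0.0138
```

```bash
python3 -m crank '0 0 -0.009 0 -1; 0 0 0 0 -0.5; 0 0 0 0 -0.3; 0 0 0 0 -0.3; 0 0 0 0 -0.3; 0 0 -0.05 0 -0.3; 0 0 -0.15 0 -0.3; 0 0 -0.2 0 -0.3; 0 0 -0.25 0 -0.3; 0 0 -0.25 0 -0.3'|grep -E 'ee_|ft|wid'; python3 -m crank '-0.2 -0.1 -0.1 0 0; -0.2 -0.1 0 0 0; -0.2 -0.1 0 0 0; 0 -0.2 0 0 0; 0 -0.2 0 0 0; 0 -0.2 0 0 0; 0 0 0 0 0; 0 0 0 0 0'|grep ee_
python3 - <<'E'
from H import *
import pickle
w=shot("wrist");s=shot("scene");t=shot("top");pickle.dump((w,s,t),open("fin.pkl","wb"))
cp=np.load("case.npy");a=cp[2];R=np.array([[np.cos(a),-np.sin(a)],[np.sin(a),np.cos(a)]])
z=lambda c,box,k:cv2.resize(c["img"][box[1]:box[3],box[0]:box[2]],None,fx=k,fy=k,interpolation=cv2.INTER_CUBIC)
A=z(s,(200,180,400,320),2); B=z(t,(100,110,500,310),1); C=z(w,(0,0,560,300),.71)
H=np.zeros((600,800,3),np.uint8);H[:280,:400]=A;H[:200,400:800]=B;H[290:290+C.shape[0],:C.shape[1]]=C
D=z(s,(0,130,360,350),1.1);H[290:290+D.shape[0],400:400+D.shape[1]]=D[:, :400]
cv2.imwrite("pics/fin.png",H)
E
```

```text
ee_pos: [0.6336, -0.0006, 0.23]
ft_force: [0.8, -0.7, 0.3]
width: 0.0302
ee_pos: [0.4588, -0.1283, 0.2485]
```

View pics/fin.png

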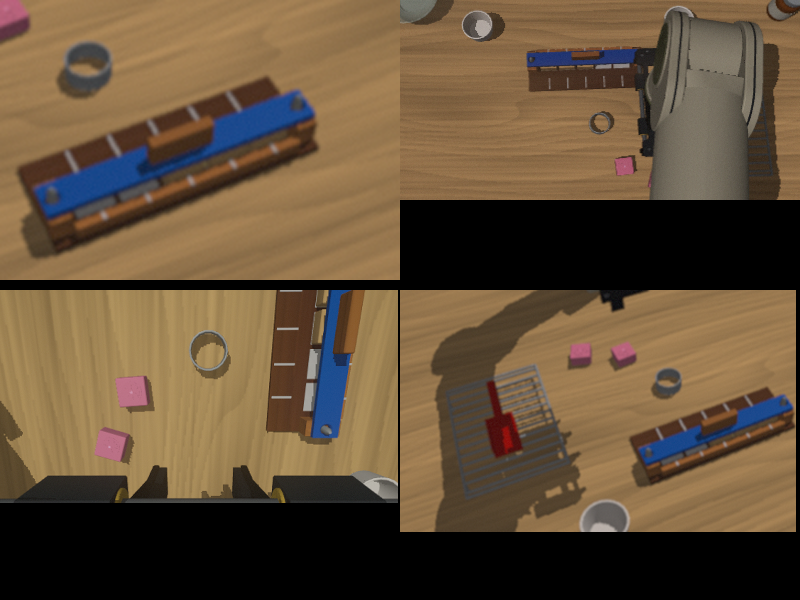

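```bash
python3 -c "
from bench import workorder,read_state
print(read_state()['time'],workorder.close_job())"
```

```text
the job is handed in; nothing more can be done
58.45 None
```

The job is done and handed in at 58 s of the 210 s: the scoop is on the rack, the three stamps that were there are seated on squares 1 to 3 (within 0.5 mm at the last check, before the bar went on), and the bar sits over both pins on the end blocks; stamp 1 got knocked out of its slot mid-run, so I put it back.

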